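# Fit the keyed wing knob and clamp the part on the angle fixture

### The arm

A 6-joint arm with a two-finger parallel gripper is mounted at the origin on the work surface. World frame = base frame: x ahead of the robot, y to its left, z up, the work surface at z = 0. Lengths are in mm, angles in rad, forces in N, time in s.
With the tool pointing down it reaches from about 350 to 875 mm from the base axis. Payload 4.2 kg.
Tool frame: the origin (TCP) lies at the very end of the fingers, on their centre line; the grasp point (between the pads) lies 19 mm behind it (arm.pinch_z is the distance from the TCP to the grasp point, in mm); x points along the fingers, y is the direction in which the jaws open and shut, and the axes are right-handed (so a half turn about x gives the same grasp; the last joint's range is limited). The gripper opens to 85 mm and grips with 20 to 120 N. Pads are 22 mm wide; open, the fingers measure 114 mm over their backs; the gripper's body (76 mm by 85 mm) begins 54 mm behind the grasp point. The pads swing forward as they close: fully open they stand 13 mm farther back than shut.
Start: joints at [-1.073, 0.385, 0.008, 0, -1.194, -0.259], TCP at [147.853, -607.239, 203.912] pointing down, gripper open.
Joint ranges: [-3.14, 3.14], [-1.21, 2.06], [-1.07, 1.41], [-3.16, 2.05], [-2.99, -0.16], [-3.1, 3.1]. Speed limits (rad/s): [2.79, 2.79, 3.14, 3.14, 3.14, 3.14].

### API

Orientations are given as a unit quaternion [x, y, z, w].
In Python, from bench import arm gives the robot as it stands.
- The arm moves only by the tool drive_tool, never from a script. Its argument "motion" is a list of rows, each a list of 4 numbers: the shift along the tool's x, y, z in mm, then the turn about the tool's x in degrees. In form: [[dx, dy, dz, spin], ...]. A call has 1 to 10 rows; each row shifts and turns the commanded pose from where the row before left it, along the tool's axes as they then stand; what a row does not reach is not made up. A row lasts 1/12 s, in which the tool goes at most 41.7 mm and 7.16 degrees, less where a joint would pass 70% of its speed; a pose out of reach is approached as far as the arm can. A call with a gripper value outside its range is refused whole. "grip" is the finger opening in mm, from 0 to 85.4, set as the call begins (left out, the last holds). The fingers move at their own pace and stop on an object; the grip force is fixed at half the most. Time passes only in rows, so rows that do not move let the fingers close. It gives the time, the measured TCP pose, the force and the opening at its end, in the units of the state.
- arm.read_state(): the state, without advancing time (a new reading comes with each control period).
- arm.get_image(name): name is "scene" or "top" or "wrist"; returns the picture (420x560x3 uint8, red, green, blue); there is no depth.
- arm.calibration(name): a dict with "K" (3x3 intrinsics, pixels), "eye" and "attitude" of the camera in the world; the wrist camera has in their place "T_tool_cam" (4x4, takes a point from camera to tool coordinates, whose origin is the TCP and whose axes are the tool frame's). Camera axes: x right, y up, looking along -z (the intrinsics and any distortion apply to the point x, -y, -z); pixel columns grow to the right and rows downward; lengths in mm; the calibration is good to about 2 mm. A picture is of the moment at which its call begins: read the wrist's pose just before it. calibration takes no time and is no camera call.
- arm.job_done(): hands the job in, once; it reports no verdict.
The state is a dict: "clock": time; "joints": joint angles; "joint_vel": joint speeds; "joint_efforts": joint torques, N m; "position": TCP position; "ee_rot": TCP orientation; "contact_force": force on the tool from outside, world axes, zero at the start; "wrist_torque": the same for the moment, N m; "gripper_width": finger opening in mm.
Only numpy, scipy, OpenCV 4.12 (cv2) and the standard library are available. Lean on these libraries where they do the work, as an engineer would, in place of code of your own. Each camera call takes 0.05 s, during which the arm holds its last target. There are 200 camera calls.

### The job

Put the orange wing knob on the keyed shaft of the sloping fixture, feeling for the key until the knob drops fully home. Then turn it clockwise until the brass eccentric holds the aluminium part firmly against the blue stop, still lying flat on the bed by the lower ledge. Leave the knob on, let go, and do not disturb the hygrometer, the reference sphere or the bottle.

Things in the scene. Friction and masses are not known exactly. Their poses are not given: they have to be found in the camera images.
- knob_center (a point): Loose wing knob, 70 mm tall, 0.13 kg, standing bore down. Point on its axis 35 mm above the underside; z up along the axis, x towards the keyway. Lower 38 mm: aluminium hub 34 mm across, bore 19 mm wide, 33 mm deep, open below. Keyway: slot 7.5 mm wide right through the hub wall on the +x side, as deep as the bore.
- knob_wing (a point): Middle of the knob's orange wing, 19 mm above knob_center on the axis. The wing is the upper 32 mm of the knob, 46 mm long along knob x, 14 mm thick along knob y: grip it across its thickness. The end on the keyway side (+x) is white.
- bed: Sloping steel bed, 136 x 150 mm, of the fixed fixture, inclined 30 degrees. Origin: where the shaft axis meets the bed surface; z square to the bed = shaft axis; x up the slope, y level. Above the bed along z: brass eccentric disc, radius 20, 5 mm off centre, 2 to 16 mm; collar, radius 13, 16 to 20 mm; then the shaft. Shaft and eccentric turn stiffly (0.15 N m) and stay where left.
- shaft_seat (a point): Centre of the collar's top, bed z = 20 mm; frame as the bed. The knob is home when its underside rests here (knob_center at bed z = 55 mm). Turning the shaft clockwise seen from above presses the part to bed -y: the lobe meets it with the key about 1.5 rad clockwise of bed +x, grips well from 2.0, is highest at 2.36; end stop at 2.45 rad. The knob has about 0.1 rad of play on the key.
- shaft_nose (a point): Top of the steel shaft, 17 mm diameter, bed z = 51 mm; top 6 mm tapers to 9 mm diameter. A red key 5 mm wide, out to 13 mm from the axis, spans only bed z 20 to 33: the nose enters the bore at any angle, the hub rides on the key until lined up within about 4 degrees, then drops 13 mm. Key starts within 0.4 rad of bed +x either way; its angle is not measured. Frame as the bed.
- stop: Blue stop pad on the bed, 70 mm along bed x, 9 mm thick, 20 mm tall, on stiff springs (11 N per mm, at most 3 mm of give towards bed -y; about 1.4 mm when fully clamped). Origin on the bed surface 7 mm behind its face; the face looks to bed +y and stands at bed y = -73.5 mm at rest.
- part_center (a point): Loose aluminium part 70 x 50 x 26 mm (bed x, y, z), 0.3 kg, lying on the bed between eccentric and stop with its lower end at the ledge (ledge 12 mm tall, face at bed x = -35.5 mm). Point: its centre. It starts 1 to 3 mm clear of the stop; clamped it lies near bed (0, -49.8, 13) mm.
- hygro_center (a point): Bystander: white thermo-hygrometer, 30 x 100 x 70 mm tall, standing loose; point at its centre.
- sphere_center (a point): Bystander: white reference sphere on a black round-footed stand (64 mm foot, 125 mm tall), loose; point on its axis 60 mm up.
- cleaner_center (a point): Bystander: closed clear bottle with white cap, 38 mm across, 130 mm tall, loose; point on its axis 65 mm up.
Not all that is in view belongs to the job. Leave any brown or turquoise look-alike of the part that bears part_center alone.

How it is judged (in metres and radians):
On the way, in this order (a step that is already met when the one before it is completed fails the run):
1. the knob is fully home on the keyed shaft, the part not yet clamped (x of knob_center in the frame of bed between -0.005 and 0.005 m and y of knob_center in the frame of bed between -0.005 and 0.005 m and z of knob_center in the frame of bed between 0.051 and 0.059 m and angle between the z axis of knob_center and the z axis of bed, either way round below 0.14 rad and contact force between stop and part below 4 N), for 0.2 s.
2. with the knob home, the part is pressed against the stop (x of knob_center in the frame of bed between -0.005 and 0.005 m and y of knob_center in the frame of bed between -0.005 and 0.005 m and z of knob_center in the frame of bed between 0.051 and 0.059 m and angle between the z axis of knob_center and the z axis of bed, either way round below 0.14 rad and contact force between stop and part above 6 N), for 0.2 s.
At the end, for the whole second after the job is handed in: Released: knob home on the shaft (knob_center bed x, y 0 +-5, z 55 +-4 mm, axes within 0.14 rad), part flat on the bed (z 13 +-3, x 0 +-5, y under -46 mm, square within 0.06 rad), both at rest, part pressed on the stop with over 6 N; bystanders undisturbed (all of step 2 and x of part_center in the frame of bed between -0.005 and 0.005 m and y of part_center in the frame of bed below -0.046 m and z of part_center in the frame of bed between 0.01 and 0.016 m and angle between the z axis of part_center and the z axis of bed, either way round below 0.06 rad and angle between the x axis of part_center and the x axis of bed, either way round below 0.06 rad and linear speed of each of knob, part below 0.01 m/s); the robot touches nothing.
It fails at once if the thermo-hygrometer is disturbed (moved over 20 mm or tipped) (distance of hygro_center from where it was at the start of the episode above 0.02 m or angle between hygro_center's own z axis and vertical above 0.3 rad).
It fails at once if the reference sphere stand is disturbed (moved over 20 mm or tipped) (distance of sphere_center from where it was at the start of the episode above 0.02 m or angle between sphere_center's own z axis and vertical above 0.3 rad).
It fails at once if the cleaner bottle is disturbed (moved over 20 mm or tipped) (distance of cleaner_center from where it was at the start of the episode above 0.02 m or angle between cleaner_center's own z axis and vertical above 0.3 rad).
It also fails if it takes over 72 s, if anything falls off the work surface, if the arm or the gripper's body presses on something with over 40 N, if the wrist force passes 120 N, or if a joint passes its speed limit or range.

## Working session

There is one attempt and no reset: what is moved stays moved. The work goes in short steps, Python scripts to look and compute and a tool call to move; the robot and the scene stay as the last step left them, time stands still between calls to the robot, and variables do not carry over. Pictures are saved under pics/ and viewed, about 8 in all and at most 12, crops included, and the job is handed in when it is done.

Besides the shell and the picture viewer there is one more tool, called by a JSON object that holds its "name" and its "arguments". drive_tool: Moves the arm, as the interface text tells. Its arguments: {"type":"object","properties":{"motion":{"type":"array"},"grip":{"type":"number"}},"required":["motion"]}

```bash
mkdir -p pics; ls
cat > h.py <<'E'
import numpy as np, cv2
from bench import arm
from scipy.spatial.transform import Rotation as R
def save(n,im): cv2.imwrite('pics/'+n+'.png',im[:,:,::-1])
E
python3 - <<'E'
from h import *
np.set_printoptions(precision=3,suppress=True)
s=arm.read_state();print(s)
for n in("scene","top","wrist"):
    print(n,arm.calibration(n))
    save(n+'0',arm.get_image(n))
a=cv2.imread('pics/scene0.png');b=cv2.imread('pics/top0.png')
E
```

```text
pics
{'clock': 0.0, 'joints': array([-1.073,  0.386,  0.007, -0.   , -1.194, -0.259]), 'joint_vel': array([-0.   ,  0.001, -0.001,  0.001, -0.001, -0.002]), 'joint_efforts': array([  0.   , -39.229,  18.84 ,   4.186,  -0.005,   0.   ]), 'position': array([ 147.683, -606.635,  202.83 ]), 'ee_rot': array([-0.083,  0.702,  0.085,  0.702]), 'contact_force': array([ 0.267, -0.441,  0.262]), 'wrist_torque': array([-0.034,  0.036, -0.017]), 'gripper_width': 85.38614560489452}
scene {'K': array([[382.989,   0.   , 279.956],
       [  0.   , 382.989, 210.563],
       [  0.   ,   0.   ,   1.   ]]), 'eye': array([1137.766,  410.186,  630.846]), 'attitude': array([0.179, 0.419, 0.827, 0.329])}
top {'K': array([[533.671,   0.   , 270.282],
       [  0.   , 533.671, 215.227],
       [  0.   ,   0.   ,   1.   ]]), 'eye': array([ 536.289,  -94.025, 1108.862]), 'attitude': array([-0.026,  0.021,  0.716, -0.697])}
wrist {'K': array([[298.003,   0.   , 279.144],
       [  0.   , 298.003, 211.903],
       [  0.   ,   0.   ,   1.   ]]), 'T_tool_cam': array([[   0.   ,    0.32 ,   -0.947, -169.545],
       [   1.   ,    0.   ,    0.   ,    0.507],
       [   0.   ,   -0.947,   -0.32 ,  -82.127],
       [   0.   ,    0.   ,    0.   ,    1.   ]])}
```

View pics/scene0.png

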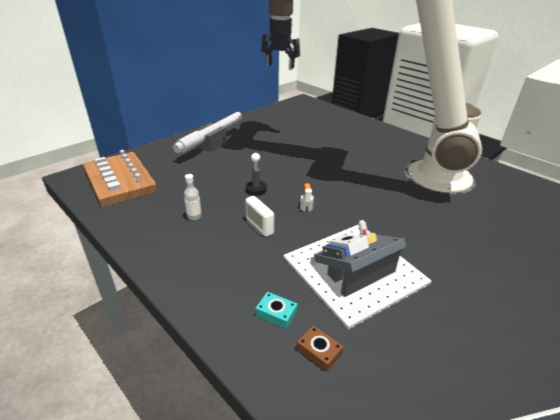

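View pics/top0.png

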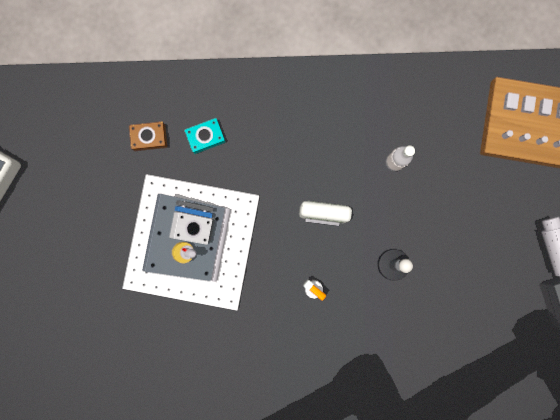

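The top view shows the knob at about (315,290), with its white end up-left. The fixture shaft is near (188,252), the part at (193,228), and the stop at (193,211). The turquoise (205,134) and brown (147,135) blocks are off the fixture and are look-alikes; the aluminium part on the bed is the right one. I'll check this in enlarged crops.

Run:
```python
from h import *
a=cv2.imread('pics/top0.png');b=cv2.imread('pics/scene0.png')
f=lambda im,x,y,w,h,s:cv2.resize(im[y:y+h,x:x+w],(w*s,h*s),interpolation=cv2.INTER_CUBIC)
A=f(a,120,170,140,145,4)[:580,:]; B=np.vstack([f(a,295,270,40,40,6),f(b,280,170,80,56,3)[:, :240]])
B=cv2.copyMakeBorder(B,0,580-B.shape[0],0,0,cv2.BORDER_CONSTANT)
cv2.imwrite('pics/crop1.png',np.hstack([A,B]))
```

```text
(no output)
```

View pics/crop1.png

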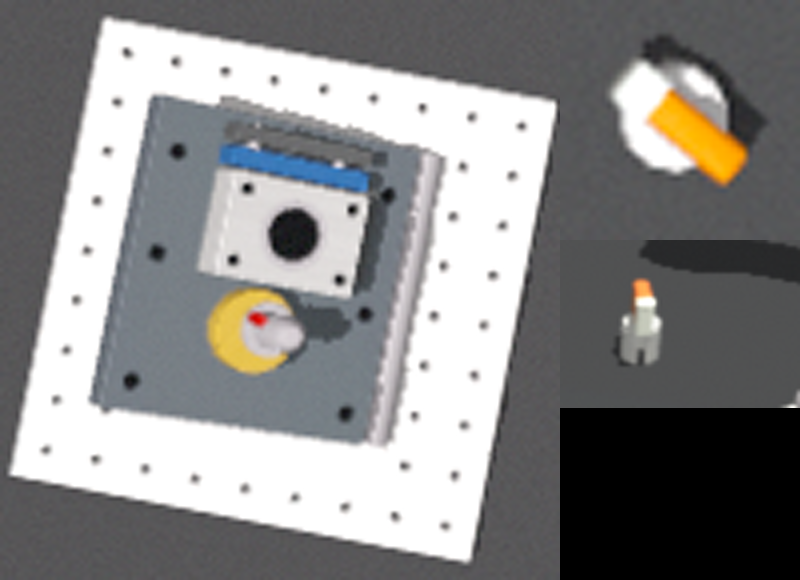

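The crop confirms it. The aluminium part with the black bore lies between the blue stop and the brass eccentric, the slope rises to image left, and the red key points upslope. The knob's white keyway end points image up-left. Next: coarse positions.

```bash
cat >> h.py <<'E'
def cam(n,s=None):
    c=arm.calibration(n)
    if n!='wrist': return c['K'],R.from_quat(c['attitude']).as_matrix(),np.array(c['eye'])
    s=s or arm.read_state(); T=np.array(c['T_tool_cam']); Rt=R.from_quat(s['ee_rot']).as_matrix()
    return c['K'],Rt@T[:3,:3],Rt@T[:3,3]+s['position']
def ray(C,uv):
    K,Rc,e=C; d=np.linalg.inv(K)@[uv[0],uv[1],1]; d=Rc@(d*[1,-1,-1]); return e,d/np.linalg.norm(d)
def plane(C,uv,z):
    e,d=ray(C,uv); return e+d*(z-e[2])/d[2]
def proj(C,P):
    K,Rc,e=C; p=(np.atleast_2d(P)-e)@Rc*[1,-1,-1]; q=p@K.T; return q[:,:2]/q[:,2:]
def tri(obs):
    A=np.zeros((3,3));b=np.zeros(3)
    for C,uv in obs:
        e,d=ray(C,uv);M=np.eye(3)-np.outer(d,d);A+=M;b+=M@e
    P=np.linalg.solve(A,b); return P,[np.round(proj(C,P)[0]-uv,1) for C,uv in obs]
def blob(im,lo,hi,box=None):
    h=cv2.cvtColor(im,cv2.COLOR_RGB2HSV); m=cv2.inRange(h,lo,hi)
    if box: k=np.zeros_like(m);x,y,X,Y=box;k[y:Y,x:X]=1;m*=k
    n,l,st,c=cv2.connectedComponentsWithStats(m); i=1+np.argmax(st[1:,4]); return c[i],st[i],(l==i)
E
python3 - <<'E'
from h import *
np.set_printoptions(precision=1,suppress=True)
T=cam('top');S=cam('scene');t=cv2.imread('pics/top0.png')[:,:,::-1];s=cv2.imread('pics/scene0.png')[:,:,::-1]
c,st,m=blob(t,(8,150,120),(22,255,255),(295,270,335,310));print('orange top',c,st,plane(T,c,70))
w=(295+638/6*0+ (640-560)/6,270+90/6)
print('white end',plane(T,w,62))
print('shaft nose tri',tri([(T,(120+290/4,170+335/4)),(S,(362.5,224))]))
for p in [(155,97),(430,150),(385,440),(95,402)]: print('bed corner',[plane(T,(120+p[0]/4,170+p[1]/4),z) for z in(30,110)])
for p in [(228,288+0*1),(396,268)]: pass
for n,p,z in[('hyg',(326,211),70),('bottle',(409,151),130),('sph',(405,266),115)]: print(n,plane(T,p,z))
C=cam('wrist',arm.read_state());print(C[2],-C[1][:,2])
E
```

```text
orange top [318.  292.8] [310 285  16  16 116] [ 452.8 -176.8   70. ]
white end [ 467.7 -159.1   62. ]
shaft nose tri (array([533.6,  59.3, 113.8]), [array([-0.9,  0.6]), array([-0.9, -0. ])])
bed corner [array([657.1, 137.1,  30. ]), array([648.2, 119.9, 110. ])]
bed corner [array([626.2,  -2.2,  30. ]), array([619.5,  -9. , 110. ])]
bed corner [array([480.6,  23.6,  30. ]), array([484.7,  14.9, 110. ])]
bed corner [array([503.6, 169.4,  30. ]), array([506. , 149.9, 110. ])]
hyg [ 610.7 -197.7   70. ]
bottle [ 713.3 -348.8  130. ]
sph [ 501.3 -335.8  115. ]
[  67.9 -626.   372.6] [ 0.3  0.1 -0.9]
```

Run:
```python
from h import *
import cv2
b=cv2.imread('pics/scene0.png')
cv2.imwrite('pics/crop2.png',cv2.resize(b[210:325,280:435],None,fx=5,fy=5,interpolation=cv2.INTER_CUBIC))
```

```text
(no output)
```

View pics/crop2.png

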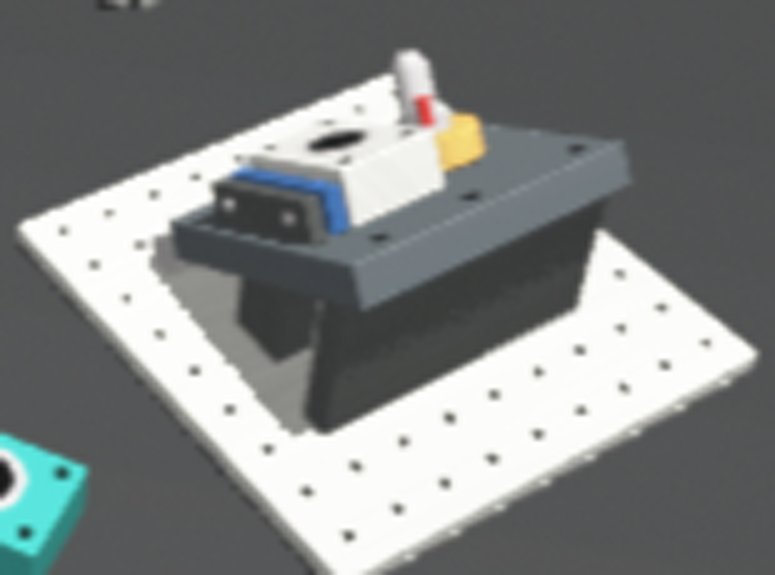

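The scene crop confirms the geometry, with the shaft nose at scene px (361.6, 220.6). The tool can only shift and spin, so it always points down. My plan is to tip the knob 30° between the pads using the shaft nose as a pivot, let it settle on the shaft, then turn it with loosely straddling jaws. First I'll move the wrist camera over the knob.

{"name": "drive_tool", "arguments": {"motion": [[0, 27, 31, 0], [0, 27, 31, 0], [0, 27, 31, 0], [0, 27, 31, 0], [0, 27, 31, 0], [0, 27, 31, 0], [0, 27, 31, 0], [0, 27, 31, 0], [0, 27, 31, 0], [0, 27, 31, 0]]}}

```text
clock: 0.98
position: [385.7, -269.7, 204.0]
ee_rot: [-0.084, 0.702, 0.084, 0.702]
contact_force: [0.9, -0.1, -0.7]
gripper_width: 85.3
```

{"name": "drive_tool", "arguments": {"motion": [[0, 20, 20, -7], [0, 20, 22, -7], [0, 15, 20, -7], [0, 10, 15, -7], [0, 0, 0, -7], [0, 0, 0, 0], [0, 0, 0, 0]]}}

```text
clock: 1.57
position: [430.6, -181.4, 203.7]
ee_rot: [-0.29, 0.645, 0.291, 0.644]
contact_force: [-0.9, -0.6, -0.2]
gripper_width: 85.2
```

Run:
```python
from h import *
s=arm.read_state();im=arm.get_image('wrist');print(s['clock'],s['position'],s['ee_rot'],s['joints'])
np.save('w1.npy',np.r_[s['position'],s['ee_rot']]);save('w1',im)
```

```text
1.5667 [ 430.62942058 -181.40814728  203.72561129] [-0.29047641  0.64478401  0.2906997   0.6444926 ] [-4.97477923e-02  1.13955248e-01 -3.61285524e-01 -1.04830153e-04
 -1.09606630e+00 -6.74000973e-01]
```

View pics/w1.png

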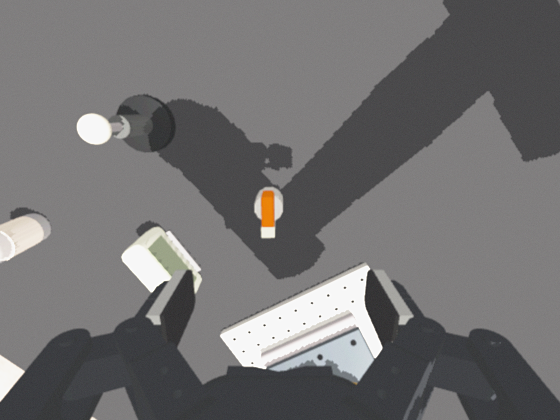

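The wrist view shows the knob wing at columns 262–275. The orange runs from row 190 to about 228 and the white end reaches row 238, so the wing is nearly in line with tool z. The fixture is at the bottom.

Run:
```python
from h import *
np.set_printoptions(precision=1,suppress=True)
v=np.load('w1.npy');C=cam('wrist',dict(position=v[:3],ee_rot=v[3:]))
im=cv2.imread('pics/w1.png')[:,:,::-1]
print([ (r,*im[r,268]) for r in range(184,244,2)])
for r in(200,212,222): 
    o=[c for c in range(250,290) if int(im[r,c,0])-int(im[r,c,2])>110]; print(r,o[0],o[-1]);
R0=R.from_quat(v[3:]).as_matrix();print(R0)
for r in (200,224):
    o=[c for c in range(250,290) if int(im[r,c,0])-int(im[r,c,2])>110]; m=np.mean(o); p=plane(C,(m,r),70);print(p, p-plane(C,(o[0]-.5,r),70),)
for r in(198,228,237): print(r,plane(C,(268,r),70))
```

```text
[(184, np.uint8(73), np.uint8(72), np.uint8(72)), (186, np.uint8(98), np.uint8(99), np.uint8(96)), (188, np.uint8(188), np.uint8(187), np.uint8(179)), (190, np.uint8(200), np.uint8(148), np.uint8(126)), (192, np.uint8(213), np.uint8(113), np.uint8(6)), (194, np.uint8(214), np.uint8(115), np.uint8(10)), (196, np.uint8(217), np.uint8(117), np.uint8(10)), (198, np.uint8(233), np.uint8(129), np.uint8(10)), (200, np.uint8(234), np.uint8(133), np.uint8(10)), (202, np.uint8(234), np.uint8(133), np.uint8(10)), (204, np.uint8(235), np.uint8(133), np.uint8(10)), (206, np.uint8(233), np.uint8(130), np.uint8(10)), (208, np.uint8(234), np.uint8(133), np.uint8(10)), (210, np.uint8(234), np.uint8(131), np.uint8(10)), (212, np.uint8(234), np.uint8(131), np.uint8(10)), (214, np.uint8(234), np.uint8(130), np.uint8(10)), (216, np.uint8(235), np.uint8(130), np.uint8(10)), (218, np.uint8(235), np.uint8(131), np.uint8(10)), (220, np.uint8(234), np.uint8(128), np.uint8(10)), (222, np.uint8(236), np.uint8(132), np.uint8(10)), (224, np.uint8(233), np.uint8(128), np.uint8(9)), (226, np.uint8(234), np.uint8(138), np.uint8(63)), (228, np.uint8(238), np.uint8(238), np.uint8(228)), (230, np.uint8(240), np.uint8(239), np.uint8(230)), (232, np.uint8(240), np.uint8(239), np.uint8(231)), (234, np.uint8(239), np.uint8(239), np.uint8(228)), (236, np.uint8(242), np.uint8(241), np.uint8(231)), (238, np.uint8(132), np.uint8(131), np.uint8(125)), (240, np.uint8(71), np.uint8(70), np.uint8(70)), (242, np.uint8(71), np.uint8(71), np.uint8(74))]
200 261 273
212 262 273
222 262 273
[[-0.  -0.7  0.7]
 [ 0.   0.7  0.7]
 [-1.   0.  -0. ]]
[ 444.9 -184.4   70. ] [-5.2  4.6  0. ]
[ 462.8 -163.9   70. ] [-4.9  4.3  0. ]
198 [ 442.6 -185.3   70. ]
228 [ 465.5 -160.    70. ]
237 [ 472.7 -152.1   70. ]
```

Wing length measures 46.4 mm (46 expected), centre ≈ (457.6, −168.7), angle 48.5°. Before grasping I'll measure the fixture from two wrist views.

{"name": "drive_tool", "arguments": {"motion": [[-5, 10, 22, 0], [-5, 10, 22, 0], [-5, 10, 22, 0], [-5, 10, 22, 0], [-5, 10, 22, 0], [-5, 10, 22, 0], [0, 0, 0, 0], [0, 0, 0, 0]]}}

```text
clock: 2.28
position: [473.0, -42.6, 234.0]
ee_rot: [-0.291, 0.644, 0.291, 0.644]
contact_force: [1.3, -0.5, -0.5]
gripper_width: 85.3
```

Run:
```python
from h import *
s=arm.read_state();im=arm.get_image('wrist');print(s['clock'],s['position'],s['ee_rot'],s['joints'])
np.save('w2.npy',np.r_[s['position'],s['ee_rot']]);save('w2',im)
```

```text
2.2833 [473.03929    -42.61687817 233.9645215 ] [-0.29111272  0.64435051  0.29113546  0.64444236] [ 2.53259413e-01  1.03516437e-01 -2.94287150e-01 -5.83745987e-05
 -1.17287022e+00 -9.75370172e-01]
```

{"name": "drive_tool", "arguments": {"motion": [[-5, 5, 28, -4], [-5, 5, 28, -4], [-5, 5, 28, -4], [-5, 5, 28, -4], [0, 0, 0, -4], [0, 0, 0, 0], [0, 0, 0, 0]]}}

```text
clock: 2.92
position: [520.7, 58.7, 253.3]
ee_rot: [-0.398, 0.585, 0.398, 0.584]
contact_force: [-0.1, 0.5, 1.1]
gripper_width: 85.2
```

Run:
```python
from h import *
s=arm.read_state();im=arm.get_image('wrist');print(s['clock'],s['position'],s['ee_rot'],s['joints'])
np.save('w3.npy',np.r_[s['position'],s['ee_rot']]);save('w3',im)
a=cv2.imread('pics/w2.png');b=cv2.imread('pics/w3.png')
cv2.imwrite('pics/w23.png',np.hstack([cv2.resize(a[150:420,80:480],None,fx=1,fy=1),b[100:370,80:480]]))
```

```text
2.9167 [520.68357904  58.70073648 253.32558671] [-0.39764648  0.58512462  0.39794258  0.5840789 ] [ 4.22072664e-01  1.79653091e-01 -1.53549263e-01 -1.63127076e-04
 -1.23912324e+00 -7.97841859e-01]
```

View pics/w23.png

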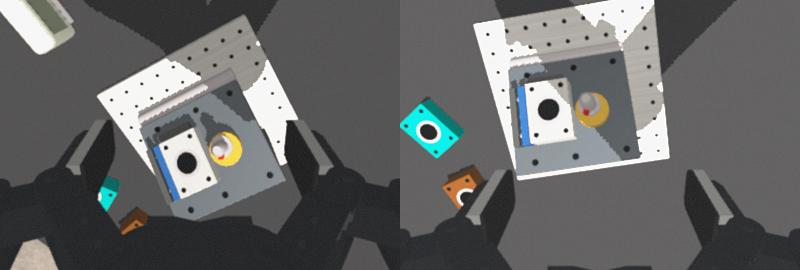

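Run:
```python
from h import *
a=cv2.imread('pics/w2.png');b=cv2.imread('pics/w3.png')
f=lambda i,x,y:cv2.resize(i[y:y+50,x:x+50],(400,400),interpolation=cv2.INTER_CUBIC)
cv2.imwrite('pics/w23c.png',np.hstack([f(a,275,272),f(b,247,180)]))
np.set_printoptions(precision=1,suppress=True)
V=lambda n:(lambda v:cam('wrist',dict(position=v[:3],ee_rot=v[3:])))(np.load(n+'.npy'))
for n,i in(('w2',a),('w3',b)):
    c,st,m=blob(i[:,:,::-1],(0,120,90),(6,255,255),(260,180,330,320));print(n,'red',c,st)
    c,st,m=blob(i[:,:,::-1],(105,120,90),(120,255,255),(150,150,330,420));print(n,'blue',c,st,cv2.boxPoints(cv2.minAreaRect(np.argwhere(m)[:,::-1].astype(np.float32))))
```

```text
w2 red [300.8 307.1] [299 306   5   3   9]
w2 blue [245.8 323. ] [233 295  27  56 369] [[231.5 297.3]
 [237.5 294.8]
 [259.7 348.5]
 [253.7 350.9]]
w3 red [265.7 211.6] [263 209   6   6  27]
w3 blue [203.  216.2] [197 186  16  60 454] [[193.6 186.9]
 [203.5 185.5]
 [212.  245. ]
 [202.1 246.4]]
```

View pics/w23c.png

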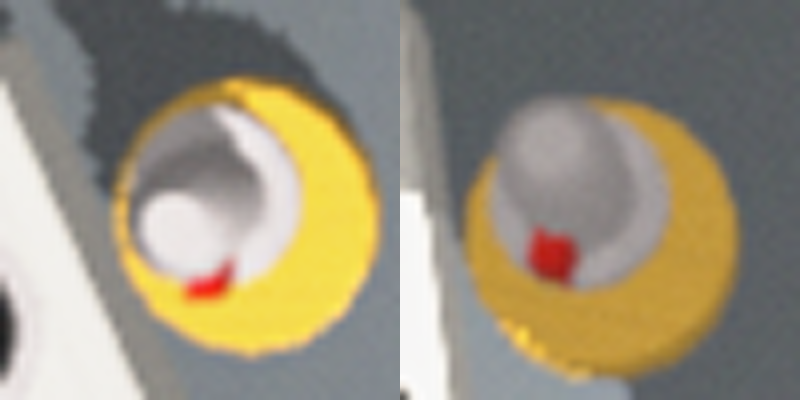

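The crop shows the nose top at w2 px (296.5, 300.5) and w3 px (265.1, 198.1), with the red key at w3 px (265.7, 211.6). Next I'll triangulate.

```bash
cat >> h.py <<'E'
def V(n): v=np.load(n+'.npy'); return cam('wrist',dict(position=v[:3],ee_rot=v[3:]))
E
python3 - <<'E'
from h import *
np.set_printoptions(precision=2,suppress=True)
T,S,A,B=cam('top'),cam('scene'),V('w2'),V('w3')
nose=[(A,(296.5,300.5)),(B,(265.1,198.1)),(T,(192.8,253.2)),(S,(361.8,221.3))]
print('nose wr',tri(nose[:2]));print('nose all',tri(nose))
col=[(A,(275+215/8,272+196/8)),(B,(247+180/8,180+200/8))]
print('collar',tri(col))
# yaw of the fixture from plate edges
def yaw(C,p,q): d=plane(C,q,8)-plane(C,p,8); return np.degrees(np.arctan2(d[1],d[0]))%180
print('xyaw',yaw(B,(154,124),(198,280)),'yyaw',yaw(B,(198,280),(348,258)))
t=lambda x,y:(120+x/4,170+y/4)
print('top x',yaw(T,t(555,100),t(103,18)),yaw(T,t(470,562),t(10,475)),'y',yaw(T,t(103,18),t(10,475)),yaw(T,t(555,100),t(470,562)))
E
```

```text
nose wr (array([535.69,  57.3 , 122.68]), [array([-0.1,  0. ]), array([0.1, 0. ])])
nose all (array([535.53,  57.61, 121.72]), [array([ 0.1, -0.4]), array([ 0.4, -0. ]), array([-0.9,  0.1]), array([-0.9, -0.2])])
collar (array([538.57,  73.55,  94.65]), [array([0.2, 0. ]), array([-0.2, -0. ])])
xyaw 77.55331450960115 yyaw 167.84015366643078
top x 78.06894487430549 77.87892040496746 y 167.84760574762126 168.1339215574175
```

Run:
```python
from h import *
np.set_printoptions(precision=2,suppress=True)
yaw=np.radians(77.9);u=np.array([np.cos(yaw),np.sin(yaw),0]);z=np.array([0,0,1.])
n=np.cos(np.pi/6)*z-.5*u; x=np.cos(np.pi/6)*u+.5*z; y=np.cross(n,x)
nose=np.array([535.6,57.5,122.2]); O=nose-51*n; M=np.c_[x,y,n]; np.savez('bed.npz',O=O,M=M);print(O,y)
for C,uv in((V('w2'),(300.8,307.1)),(V('w3'),(265.7,211.6)),(cam('top'),(120+258/4,170+319/4)),(cam('scene'),(280+426/5,210+110/5))):
    print('eye',M.T@(C[2]-O))
    for h in(33,27):
        e,d=ray(C,uv); p=M.T@(e+d*((h-(e-O)@n)/(d@n))-O); print(h,p,np.degrees(np.arctan2(p[1],p[0])))
    print(proj(C,(O+M@np.array([[0,0,51],[0,0,20],[25,-49,26],[0,-73.5,20]]).T.T[0])),proj(C,O+M@[0,-49,26]))
```

```text
[540.95  82.43  78.03] [-0.98  0.21 -0.  ]
eye [-17.1   80.41 385.69]
33 [ 9.78 -3.12 33.  ] -17.69480951024971
27 [10.24 -4.54 27.  ] -23.920956722502314
[[296.55 300.31]] [[264.86 314.07]]
eye [ 79.03  28.29 352.65]
33 [10.44 -3.38 33.  ] -17.928814826438238
27 [ 9.15 -3.97 27.  ] -23.461548283359157
[[265.38 198.15]] [[225.84 210.13]]
eye [365.15 -32.44 979.48]
33 [ 8.74 -3.55 33.  ] -22.111137732660527
27 [ 6.48 -3.37 27.  ] -27.459537702561832
[[191.91 253.28]] [[192.16 226.5 ]]
eye [ 662.29 -514.86  255.96]
33 [ 26.84 -16.16  33.  ] -31.049708388169957
27 [ 9.74 -2.74 27.  ] -15.697122998859852
[[360.91 220.95]] [[346.21 238.92]]
```

The bed frame is consistent: nose–collar is 31.6 mm (31 expected) and tilted 30°. The key is about 19° clockwise of bed +x. Next I'll go back to the knob.

{"name": "drive_tool", "arguments": {"motion": [[0, 0, 0, 6.7], [0, 0, 0, 6.7], [0, 0, 0, 6.6], [0, -15, -30, 0], [0, -15, -30, 0], [0, -15, -30, 0], [0, -15, -30, 0], [0, -15, -30, 0], [0, -15, -30, 0], [0, -13, -32, 0]]}}

```text
clock: 3.8
position: [457.1, -169.9, 253.9]
ee_rot: [-0.29, 0.645, 0.29, 0.645]
contact_force: [1.4, 0.2, 0.3]
gripper_width: 85.6
```

{"name": "drive_tool", "arguments": {"motion": [[0, 0, 0, 0], [0, 0, 0, 0]]}}

```text
clock: 3.97
position: [457.0, -169.7, 253.9]
ee_rot: [-0.289, 0.645, 0.289, 0.645]
contact_force: [0.6, -0.8, 0.2]
gripper_width: 85.5
```

```bash
cat >> h.py <<'E'
def togo(P,zyaw=None):
    s=arm.read_state();Rt=R.from_quat(s['ee_rot']).as_matrix()
    print('t',round(s['clock'],2),'pos',np.round(s['position'],1),'to go tool',np.round(Rt.T@(np.array(P)-s['position']),1),'zyaw',np.round(np.degrees(np.arctan2(Rt[1,2],Rt[0,2])),1),'F',np.round(s['contact_force'],1),'w',round(s['gripper_width'],1),'q',np.round(s['joints'],2))
E
python3 - <<'E'
from h import *
togo([457.6,-168.7,46])
E
```

```text
t 3.97 pos [ 457.  -169.7  253.9] to go tool [2.079e+02 2.000e-01 1.100e+00] zyaw 48.3 F [ 0.6 -0.8  0.2] w 85.5 q [-0.02  0.11 -0.23 -0.   -1.23 -0.71]
```

{"name": "drive_tool", "arguments": {"motion": [[35, 0, 1, 0], [35, 0, 0, 0], [35, 0, 0, 0], [35, 0, 0, 0], [35, 0, 0, 0], [20, 0, 0, 0], [13, 0, 0, 0], [0, 0, 0, 0]]}}

```text
clock: 4.63
position: [456.8, -166.0, 43.0]
ee_rot: [-0.29, 0.647, 0.292, 0.642]
contact_force: [-1.2, 0.1, -0.0]
gripper_width: 85.1
```

{"name": "drive_tool", "arguments": {"motion": [[0, 0, 0, 0], [0, 0, 0, 0], [0, 0, 0, 0], [0, 0, 0, 0], [0, 0, 0, 0], [0, 0, 0, 0], [0, 0, 0, 0], [0, 0, 0, 0], [0, 0, 0, 0], [0, 0, 0, 0]], "grip": 0}}

```text
clock: 5.47
position: [459.2, -166.7, 45.9]
ee_rot: [-0.291, 0.644, 0.291, 0.644]
contact_force: [0.2, 0.1, 0.9]
gripper_width: 0.1
```

Run:
```python
from h import *
togo([457.6,-168.7,46])
save('w4',arm.get_image('wrist'))
```

```text
t 5.47 pos [ 459.2 -166.7   45.9] to go tool [-0.1 -0.1 -2.6] zyaw 48.7 F [0.2 0.1 0.9] w 0.1 q [-0.02  0.34 -0.53  0.   -0.7  -0.71]
```

The gripper closed to 0.1 mm, so it missed the knob. I need to look.

Run:
```python
from h import *
a=cv2.imread('pics/w4.png')[150:420,80:480]
arm_s=arm.get_image('scene');save('s4',arm_s); t=arm.get_image('top');save('t4',t)
b=cv2.resize(arm_s[150:240,260:380][:,:,::-1],(400,300));c=cv2.resize(t[240:330,260:380][:,:,::-1],(400,300))
L=np.vstack([a,np.zeros((330,400,3),np.uint8)])
cv2.imwrite('pics/v8.png',np.hstack([L,np.vstack([b,c])]))
```

```text
(no output)
```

View pics/v8.png

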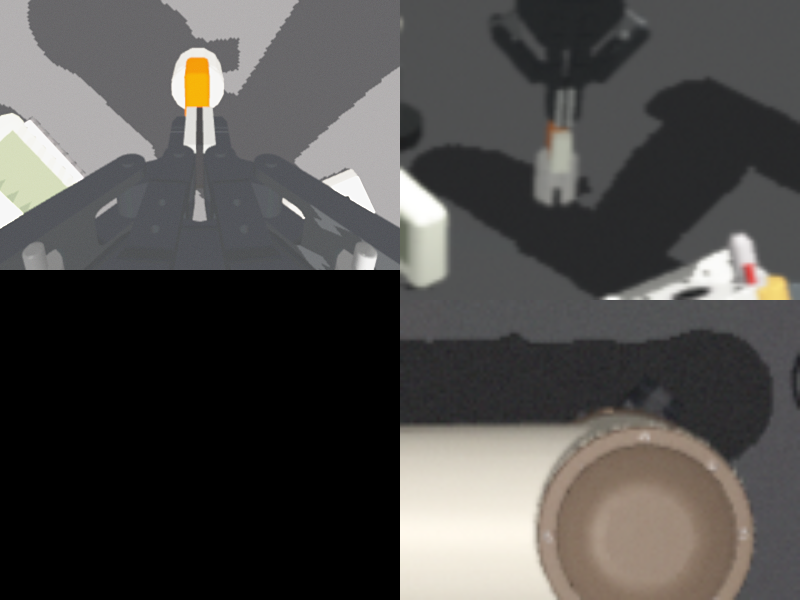

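Run:
```python
from h import *
np.set_printoptions(precision=1,suppress=True)
C=cam('wrist');im=cv2.imread('pics/w4.png')
print([(r,*im[r,277]) for r in range(200,264,3)])
for r in(208,222,257): print(r,plane(C,(277,r),70))
print('TCP proj',proj(C,arm.read_state()['position']))
S=cam('scene');print('scene expects wing top at',proj(S,[457.6,-168.7,70]), 'tcp',proj(S,arm.read_state()['position']),'base',proj(S,[457.6,-168.7,0]))
T=cam('top');print('top wing mid 2',proj(T,[457.6,-168.7,70]))
```

```text
[(200, np.uint8(234), np.uint8(238), np.uint8(240)), (203, np.uint8(233), np.uint8(238), np.uint8(239)), (206, np.uint8(222), np.uint8(233), np.uint8(241)), (209, np.uint8(5), np.uint8(153), np.uint8(245)), (212, np.uint8(10), np.uint8(160), np.uint8(245)), (215, np.uint8(10), np.uint8(157), np.uint8(245)), (218, np.uint8(10), np.uint8(158), np.uint8(246)), (221, np.uint8(10), np.uint8(157), np.uint8(246)), (224, np.uint8(10), np.uint8(175), np.uint8(247)), (227, np.uint8(10), np.uint8(182), np.uint8(247)), (230, np.uint8(10), np.uint8(181), np.uint8(247)), (233, np.uint8(10), np.uint8(182), np.uint8(247)), (236, np.uint8(10), np.uint8(182), np.uint8(247)), (239, np.uint8(10), np.uint8(182), np.uint8(247)), (242, np.uint8(10), np.uint8(180), np.uint8(247)), (245, np.uint8(10), np.uint8(179), np.uint8(247)), (248, np.uint8(10), np.uint8(181), np.uint8(247)), (251, np.uint8(10), np.uint8(183), np.uint8(247)), (254, np.uint8(9), np.uint8(181), np.uint8(247)), (257, np.uint8(81), np.uint8(110), np.uint8(170)), (260, np.uint8(86), np.uint8(87), np.uint8(86)), (263, np.uint8(87), np.uint8(87), np.uint8(90))]
208 [ 436.8 -193.4   70. ]
222 [ 441.9 -187.7   70. ]
257 [ 455.3 -172.5   70. ]
TCP proj [[278.7 249.1]]
scene expects wing top at [[307.9 187.5]] tcp [[307.5 195.4]] base [[306.4 208.3]]
top wing mid 2 [[313.7 290.4]]
```

Run:
```python
from h import *
a=cv2.imread('pics/w4.png')[190:330,210:345];b=cv2.imread('pics/s4.png')[145:220,285:345]
cv2.imwrite('pics/v9.png',np.hstack([cv2.resize(a,(405,420),interpolation=cv2.INTER_CUBIC),cv2.resize(b,(336,420),interpolation=cv2.INTER_NEAREST)]))
S=cam('scene');print(proj(S,[[148,-607,204],[148,-607,217]]))
```

```text
[[279.35007253  78.48943471]
 [279.41674128  74.87087545]]
```

View pics/v9.png

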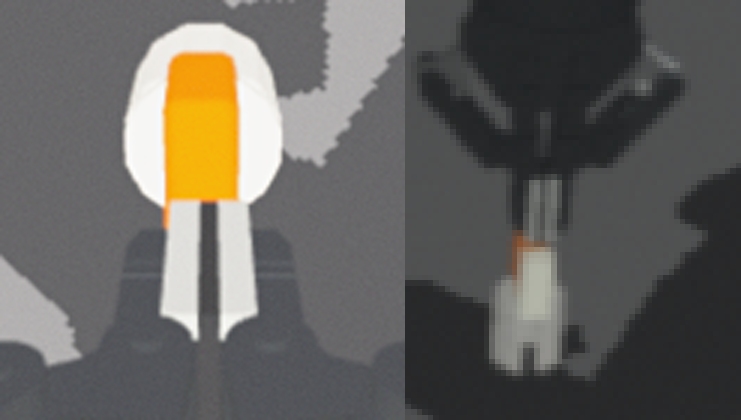

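Run:
```python
from h import *
print(arm.pinch_z,[a for a in dir(arm) if a[0]!='_'])
togo([457.6,-168.7,46])
```

```text
18.700000000000003 ['IKError', 'calibration', 'get_image', 'job_done', 'pinch_z', 'read_state']
t 5.62 pos [ 459.2 -166.7   45.9] to go tool [-0.1 -0.1 -2.6] zyaw 48.7 F [ 0.1 -1.2  0.2] w -0.1 q [-0.02  0.34 -0.53 -0.   -0.7  -0.71]
```

The images say the real fingertips sit about 30 mm behind the stated TCP: the open tip in w1 is at tool x ≈ −43, and the shut tip is now above the wing top. I'll check by a gentle touch on the wing top.

{"name": "drive_tool", "arguments": {"motion": [[1, 0, 0, 0], [1, 0, 0, 0], [1, 0, 0, 0], [1, 0, 0, 0], [0, 0, 0, 0], [0, 0, 0, 0]]}}

```text
clock: 6.12
position: [459.6, -166.8, 42.7]
ee_rot: [-0.292, 0.644, 0.291, 0.644]
contact_force: [-1.9, 0.4, 7.4]
gripper_width: 0.2
```

{"name": "drive_tool", "arguments": {"motion": [[1, 0, 0, 0], [1, 0, 0, 0], [0, 0, 0, 0], [0, 0, 0, 0]]}}

```text
clock: 6.45
position: [460.8, -167.1, 42.8]
ee_rot: [-0.293, 0.643, 0.291, 0.645]
contact_force: [-3.2, 1.7, 17.0]
gripper_width: -0.1
```

{"name": "drive_tool", "arguments": {"motion": [[1, 0, 0, 0], [1, 0, 0, 0], [0, 0, 0, 0], [0, 0, 0, 0]]}}

```text
clock: 6.78
position: [462.5, -167.5, 42.9]
ee_rot: [-0.294, 0.642, 0.291, 0.646]
contact_force: [-5.3, 2.1, 30.5]
gripper_width: -0.1
```

The touch puts wing-top contact (z = 70) at a TCP reading of 42.9, so the true shut tip is 27 mm behind the reported TCP, which agrees with the images. I'll use that offset and grasp again 27 mm lower.

{"name": "drive_tool", "arguments": {"motion": [[-10, 0, 0, 0], [-10, 0, -2.6, 0], [0, 0, 0, 0], [0, 0, 0, 0], [0, 0, 0, 0], [0, 0, 0, 0], [0, 0, 0, 0], [0, 0, 0, 0]], "grip": 85}}

```text
clock: 7.45
position: [457.2, -168.6, 57.3]
ee_rot: [-0.291, 0.645, 0.292, 0.644]
contact_force: [0.5, 0.2, 0.1]
gripper_width: 84.8
```

Run:
```python
from h import *
np.set_printoptions(precision=1,suppress=True)
C=cam('wrist');im=arm.get_image('wrist');save('w5',im)
c,st,m=blob(im,(8,180,120),(24,255,255));print(c,st)
col=int(c[0]);print([(r,*im[r,col]) for r in range(st[1]-2,st[1]+st[3]+30,3)])
p=np.argwhere(m)
for r in (int(c[1]),int(c[1])+10,st[1]+st[3]-4): 
    k=np.where(m[r])[0]; print(r,k[0],k[-1],plane(C,(k.mean(),r),70))
togo([457.6,-168.7,19])
```

```text
[276.6 240.5] [ 266  207   23   67 1441]
[(205, np.uint8(243), np.uint8(229), np.uint8(207)), (208, np.uint8(246), np.uint8(161), np.uint8(7)), (211, np.uint8(246), np.uint8(161), np.uint8(10)), (214, np.uint8(246), np.uint8(164), np.uint8(14)), (217, np.uint8(246), np.uint8(165), np.uint8(10)), (220, np.uint8(247), np.uint8(172), np.uint8(10)), (223, np.uint8(247), np.uint8(185), np.uint8(10)), (226, np.uint8(247), np.uint8(187), np.uint8(10)), (229, np.uint8(247), np.uint8(188), np.uint8(10)), (232, np.uint8(247), np.uint8(188), np.uint8(10)), (235, np.uint8(247), np.uint8(183), np.uint8(10)), (238, np.uint8(247), np.uint8(186), np.uint8(10)), (241, np.uint8(247), np.uint8(186), np.uint8(10)), (244, np.uint8(247), np.uint8(186), np.uint8(10)), (247, np.uint8(247), np.uint8(188), np.uint8(10)), (250, np.uint8(247), np.uint8(184), np.uint8(10)), (253, np.uint8(247), np.uint8(186), np.uint8(10)), (256, np.uint8(247), np.uint8(184), np.uint8(10)), (259, np.uint8(247), np.uint8(185), np.uint8(10)), (262, np.uint8(247), np.uint8(185), np.uint8(10)), (265, np.uint8(247), np.uint8(187), np
[... 169 characters left out ...]
7, np.uint8(247), np.uint8(247), np.uint8(247)), (280, np.uint8(247), np.uint8(247), np.uint8(247)), (283, np.uint8(247), np.uint8(247), np.uint8(247)), (286, np.uint8(247), np.uint8(247), np.uint8(247)), (289, np.uint8(247), np.uint8(247), np.uint8(247)), (292, np.uint8(253), np.uint8(252), np.uint8(246)), (295, np.uint8(105), np.uint8(105), np.uint8(107)), (298, np.uint8(108), np.uint8(105), np.uint8(109)), (301, np.uint8(108), np.uint8(108), np.uint8(109))]
240 266 287 [ 450.3 -178.3   70. ]
250 266 287 [ 454.5 -173.6   70. ]
270 267 287 [ 463.  -163.6   70. ]
t 7.5 pos [ 457.3 -168.6   57.5] to go tool [38.5 -0.3  0.2] zyaw 48.7 F [-0.1  0.   0.6] w 84.7 q [-0.   0.3 -0.5 -0.  -0.7 -0.7]
```

{"name": "drive_tool", "arguments": {"motion": [[13, -0.5, 0, 0], [13, -0.5, 0, 0], [12, 0, 0, 0], [0, 0, 0, 0]]}}

```text
clock: 7.83
position: [456.3, -169.1, 17.7]
ee_rot: [-0.29, 0.646, 0.292, 0.643]
contact_force: [-0.9, 0.3, 0.6]
gripper_width: 84.9
```

{"name": "drive_tool", "arguments": {"motion": [[0, 0, 0, 0], [0, 0, 0, 0], [0, 0, 0, 0], [0, 0, 0, 0], [0, 0, 0, 0], [0, 0, 0, 0], [0, 0, 0, 0], [0, 0, 0, 0], [0, 0, 0, 0]], "grip": 0}}

```text
clock: 8.58
position: [458.9, -169.4, 20.5]
ee_rot: [-0.292, 0.644, 0.291, 0.645]
contact_force: [-0.7, -0.2, 5.0]
gripper_width: 12.7
```

Gripped at 12.7 mm, which fits the 14 mm wing. Next: lift, carry to above the nose, and turn the wing to bed x.

{"name": "drive_tool", "arguments": {"motion": [[-25, 0, 0, 0], [-32, 0, 0, 0], [-32, 0, 0, 0], [-32, 0, 0, 0], [-20, 12, 28, 0], [-15, 13, 30, 0], [0, 14, 33, 0], [0, 14, 33, 0], [0, 14, 33, 0], [0, 14, 33, 0]]}}

```text
clock: 9.42
position: [522.2, 28.5, 175.2]
ee_rot: [-0.291, 0.645, 0.292, 0.644]
contact_force: [1.0, 0.0, -1.9]
gripper_width: 12.7
```

{"name": "drive_tool", "arguments": {"motion": [[0, 14, 33, 0], [0, 0, 0, -6], [0, 0, 0, -6], [0, 0, 0, -6], [0, 0, 0, -6], [0, 0, 0, -5.2], [0, 0, 0, 0], [0, 0, 0, 0], [0, 0, 0, 0]]}}

```text
clock: 10.17
position: [533.7, 60.8, 175.3]
ee_rot: [-0.444, 0.551, 0.444, 0.55]
contact_force: [0.1, 1.4, -1.1]
gripper_width: 12.7
```

Run:
```python
from h import *
togo([536.6,62.2,175]); im=arm.get_image('wrist');save('w6',im)
c,st,m=blob(im,(8,180,120),(24,255,255));print(c,st)
a=cv2.imread('pics/w6.png')[130:330,150:410];s=arm.get_image('scene');save('s6',s)
cv2.imwrite('pics/v10.png',np.hstack([cv2.resize(a,(390,300)),cv2.resize(s[140:290,270:470][:,:,::-1],(400,300))]))
```

```text
t 10.17 pos [533.7  60.8 175.3] to go tool [ 0.3 -2.5  2. ] zyaw 77.8 F [ 0.1  1.4 -1.1] w 12.7 q [ 0.42  0.26 -0.25 -0.   -1.06 -0.63]
[279.1846554  269.22323364] [ 265  226   29   87 2307]
```

View pics/v10.png

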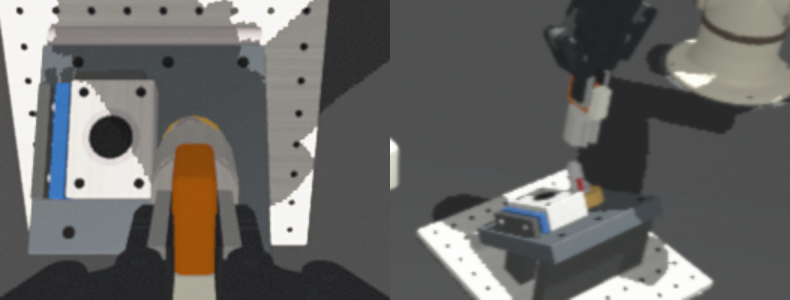

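The knob hangs vertical, lined up above the shaft, with the white end upslope (wing at cols 265–294, slightly right of the nose before correction). Next: shift, then lower until the nose is just in the bore.

{"name": "drive_tool", "arguments": {"motion": [[0, -2.5, 2, 0], [8, 0, 0, 0], [8, 0, 0, 0], [6, 0, 0, 0], [5, 0, 0, 0], [3, 0, 0, 0], [3, 0, 0, 0], [2, 0, 0, 0], [2, 0, 0, 0], [0, 0, 0, 0]]}}

```text
clock: 11.1
position: [536.9, 62.3, 138.6]
ee_rot: [-0.444, 0.55, 0.444, 0.55]
contact_force: [-0.6, 0.4, -1.6]
gripper_width: 12.7
```

Run:
```python
from h import *
togo([536.6,62.2,137.5])
```

```text
t 11.1 pos [536.9  62.3 138.6] to go tool [ 1.1  0.2 -0.2] zyaw 77.9 F [-0.6  0.4 -1.6] w 12.7 q [ 0.42  0.3  -0.29 -0.   -0.98 -0.63]
```

{"name": "drive_tool", "arguments": {"motion": [[2, 0, 0, 0], [0.1, 0, -2.5, 0], [0.2, 0, -2.5, 0], [0.3, 0, -2.5, 0], [0.4, 0, -2.5, 0], [0.5, 0, -2.5, 0], [0.6, 0, -2.5, 0], [0, 0, 0, 0]]}}

```text
clock: 11.77
position: [534.9, 50.4, 135.5]
ee_rot: [-0.444, 0.548, 0.445, 0.552]
contact_force: [-1.4, 9.2, -0.1]
gripper_width: 12.6
```

Run:
```python
from h import *
togo([533.5,47.5,134.5]); print(arm.read_state()['wrist_torque'])
```

```text
t 11.77 pos [534.9  50.4 135.5] to go tool [ 0.9  0.8 -3.1] zyaw 77.9 F [-1.4  9.2 -0.1] w 12.6 q [ 0.39  0.3  -0.31 -0.   -0.96 -0.6 ]
[3.20205656 0.44724371 0.01350728]
```

The nose is resisting with 9 N as expected and the knob is pivoting. I'll continue the arc.

{"name": "drive_tool", "arguments": {"motion": [[0.7, 0, -2.4, 0], [0.8, 0, -2.4, 0], [0.9, 0, -2.4, 0], [1, 0, -2.4, 0], [1.1, 0, -2.3, 0], [1.2, 0, -2.3, 0], [0.5, 0, -2, 0], [0, 0, 0, 0], [0, 0, 0, 0]]}}

```text
clock: 12.52
position: [531.7, 34.5, 129.8]
ee_rot: [-0.444, 0.548, 0.445, 0.552]
contact_force: [-0.8, 9.2, 1.9]
gripper_width: 12.8
```

Run:
```python
from h import *
togo([530,31,130]); print(arm.read_state()['wrist_torque'])
s=arm.get_image('scene');save('s7',s);save('w7',arm.get_image('wrist'))
cv2.imwrite('pics/v11.png',cv2.resize(s[160:265,310:450][:,:,::-1],(560,420),interpolation=cv2.INTER_CUBIC))
c,st,m=blob(s,(5,150,60),(24,255,255),(330,150,420,235));print(c,st)
```

```text
t 12.52 pos [531.7  34.5 129.8] to go tool [-0.3  0.9 -3.8] zyaw 77.9 F [-0.8  9.2  1.9] w 12.8 q [ 0.37  0.3  -0.33 -0.   -0.94 -0.58]
[3.16775715 0.70343993 0.12463131]
[356.69230769 206.23076923] [354 204   5   5  13]
```

{"name": "drive_tool", "arguments": {"motion": [[1.7, 0, 1, 0], [1.7, 0, 1, 0], [1.7, 0, 1, 0], [1.7, 0, 1, 0], [1.7, 0, 1, 0], [1.7, 0, 1, 0], [0, 0, 0, 0], [0, 0, 0, 0]]}}

```text
clock: 13.28
position: [532.8, 38.1, 123.1]
ee_rot: [-0.446, 0.548, 0.444, 0.551]
contact_force: [-8.1, 1.7, 19.2]
gripper_width: 12.9
```

Run:
```python
from h import *
togo([531,36,119]); print(arm.read_state()['wrist_torque'])
s=arm.get_image('scene');save('s8',s);w=arm.get_image('wrist');save('w8',w)
cv2.imwrite('pics/v11.png',np.hstack([cv2.resize(s[170:260,320:420][:,:,::-1],(400,360),interpolation=cv2.INTER_CUBIC),cv2.resize(w[150:330,180:380][:,:,::-1],(400,360),interpolation=cv2.INTER_CUBIC)]))
```

```text
t 13.28 pos [532.8  38.1 123.1] to go tool [ 4.1  1.3 -2.4] zyaw 78.0 F [-8.1  1.7 19.2] w 12.9 q [ 0.38  0.3  -0.33  0.   -0.93 -0.59]
[1.34755705 2.48257879 0.20832155]
```

View pics/v11.png

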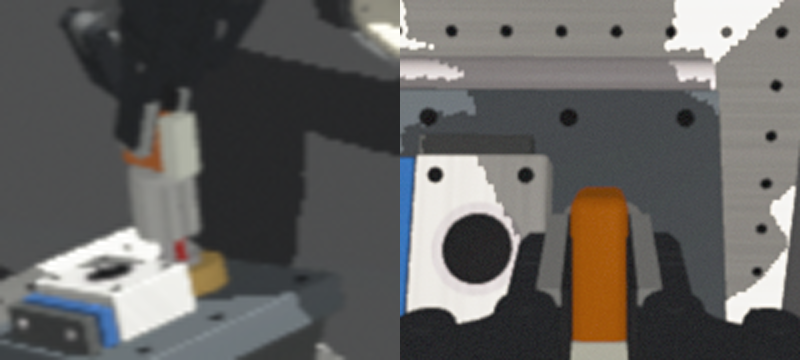

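The scene crop shows the knob tilted onto the shaft with its lower rim at the red key and the keyway slot beside it. Next I'll open the jaws a little so it settles on the key.

{"name": "drive_tool", "arguments": {"motion": [[-1, 0, 0, 0], [-1, 0, 0, 0], [0, 0, 0, 0], [0, 0, 0, 0], [0, 0, 0, 0], [0, 0, 0, 0]], "grip": 22}}

```text
clock: 13.88
position: [531.6, 37.5, 120.0]
ee_rot: [-0.444, 0.55, 0.444, 0.55]
contact_force: [0.0, 0.4, 0.8]
gripper_width: 22.1
```

```bash
cat >> h.py <<'E'
def knob(n='x'):
    b=np.load('bed.npz');s=arm.get_image('scene');w=arm.get_image('wrist');save('s'+n,s);save('w'+n,w)
    out=[]
    C=cam('wrist');c,st,m=blob(w,(5,180,60),(24,255,255));print('wrist orange',c,st)
    S=cam('scene');c,st,m=blob(s,(3,140,50),(24,255,255),(335,160,420,232));print('scene orange',c,st)
E
python3 - <<'E'
from h import *
togo([531,36,119]); knob('9')
b=np.load('bed.npz');S=cam('scene');s=cv2.imread('pics/s9.png')
# scene: top end of white wing end, expected for riding (z0=33) and home (20)
for z0 in(33,20):
    for th in(0,-.33): print(z0,th,proj(S,b['O']+b['M']@[23*np.cos(th),23*np.sin(th),z0+70])[0],proj(S,b['O']+b['M']@[17,0,z0])[0])
E
```

```text
t 13.88 pos [531.6  37.5 120. ] to go tool [ 1.   0.3 -1.6] zyaw 77.9 F [0.  0.4 0.8] w 22.1 q [ 0.38  0.31 -0.34  0.   -0.93 -0.59]
wrist orange [282.58421751 237.95557029] [ 268  208   29   60 1508]
scene orange [351.17241379 211.68965517] [348 208   8   7  29]
33 0 [362.79248806 198.34634728] [367.78321027 229.25790851]
33 -0.33 [359.7612867 199.3307999] [367.78321027 229.25790851]
20 0 [364.07937815 204.19186882] [369.03137189 234.90638602]
20 -0.33 [361.05954859 205.18928088] [369.03137189 234.90638602]
```

The knob is free and rides with zero force on the jaws, and the tool sits right on the knob axis. Next: a loose-jaw sweep clockwise (+spin) for the key, which I expect at about −19°.

{"name": "drive_tool", "arguments": {"motion": [[0, 0, 0, 0], [0, 0, 0, 0], [0, 0, 0, 3], [0, 0, 0, 3], [0, 0, 0, 3], [0, 0, 0, 3], [0, 0, 0, 3], [0, 0, 0, 3]], "grip": 18}}

```text
clock: 14.65
position: [530.8, 37.6, 120.2]
ee_rot: [-0.352, 0.614, 0.352, 0.612]
contact_force: [-2.7, 0.4, 1.6]
gripper_width: 17.9
```

Run:
```python
from h import *
togo([531.3,37.3,119]); knob('10'); print(arm.read_state()['wrist_torque'])
```

```text
t 14.65 pos [530.8  37.6 120.2] to go tool [ 1.2 -0.6  0. ] zyaw 59.7 F [-2.7  0.4  1.6] w 17.9 q [ 0.38  0.31 -0.34 -0.   -0.93 -0.9 ]
wrist orange [275.67007964 239.27872582] [ 259  208   38   67 1758]
scene orange [351.32352941 210.58823529] [347 205   9  10  34]
[0.30092579 0.43425161 0.08188488]
```

{"name": "drive_tool", "arguments": {"motion": [[0, 0, 0, 2.5], [0, 0, 0, 2.5], [0, 0, 0, 2.5], [0, 0, 0, 2.5], [0, 0, 0, 0], [0, 0, 0, 0]]}}

```text
clock: 15.25
position: [530.9, 38.0, 120.5]
ee_rot: [-0.298, 0.641, 0.299, 0.64]
contact_force: [-4.2, 3.0, 3.9]
gripper_width: 17.7
```

Run:
```python
from h import *
togo([531.3,37.3,119]); knob('11'); print(arm.read_state()['wrist_torque'])
```

```text
t 15.25 pos [530.9  38.  120.5] to go tool [ 1.5 -0.8 -0.3] zyaw 50.0 F [-4.2  3.   3.9] w 17.7 q [ 0.38  0.31 -0.34 -0.   -0.93 -1.07]
wrist orange [278.60133745 239.71193416] [ 262  207   35   67 1944]
scene orange [353.38461538 211.        ] [352 209   4   5  13]
[1.0585738  1.46935852 0.15578754]
```

```bash
cat >> h.py <<'E'
def wing(n):
    b=np.load('bed.npz');O,M=b['O'],b['M'];w=cv2.imread('pics/w'+n+'.png')[:,:,::-1];C=cam('wrist')
    c,st,m=blob(w,(5,180,60),(24,255,255));print(st)
    rows=range(st[1]+16,st[1]+st[3]-14); pts=np.array([[np.where(m[r])[0].mean(),r] for r in rows])
    l=np.polyfit(pts[:,1],pts[:,0],1)
    for z in(103,90):
        P=[]
        for r in(rows[0],rows[-1]):
            e,d=ray(C,(np.polyval(l,r),r)); P.append((M.T@(e+d*((z-(e-O)@M[:,2])/(d@M[:,2]))-O))[:2])
        d=P[1]-P[0];d/=np.linalg.norm(d); print('z',z,'angle',np.degrees(np.arctan2(d[1],d[0])),'offset from axis',P[0][0]*d[1]-P[0][1]*d[0],P)
E
python3 - <<'E'
from h import *
np.set_printoptions(precision=1,suppress=True)
wing('11')
w=cv2.imread('pics/w11.png');s=cv2.imread('pics/s11.png')
cv2.imwrite('pics/v12.png',np.hstack([cv2.resize(s[170:260,320:420],(400,360),interpolation=cv2.INTER_CUBIC),cv2.resize(w[150:330,180:380],(400,360),interpolation=cv2.INTER_CUBIC)]))
E
```

```text
[ 262  207   35   67 1944]
z 103 angle -23.099702709648145 offset from axis -4.061491959430462 [array([-24.3,  14.8]), array([-8.5,  8. ])]
z 90 angle -23.0997027096482 offset from axis -0.9538546638652434 [array([-27. ,  12.5]), array([-9.7,  5.2])]
```

```bash
sed -i "s/def wing(n):/def wing(n,st0=None):/; s/C=cam('wrist')\$/C=cam('wrist',st0)/" h.py
python3 - <<'E'
from h import *
np.set_printoptions(precision=1,suppress=True)
for n,p,q in(('9',[531.6,37.5,120],[-.444,.55,.444,.55]),('10',[530.8,37.6,120.2],[-.352,.614,.352,.612])):
    print(n);wing(n,dict(position=np.array(p),ee_rot=np.array(q)))
for n in '8','9','10','11':
    s=cv2.imread('pics/s'+n+'.png')[:,:,::-1]; h=cv2.cvtColor(s,cv2.COLOR_RGB2HSV)
    print(n,[(r,h[r,356:376:2,2].tolist()) for r in range(194,210,2)][:8])
    m=cv2.inRange(h,(0,150,80),(4,255,255))[215:245,350:385]; print('red key px',m.sum()//255)
E
```

```text
9
[ 268  208   29   60 1508]
z 103 angle -3.792178763589342 offset from axis -0.31302528972672694 [array([-27.7,   2.2]), array([-13.6,   1.2])]
z 90 angle -3.7921787635893747 offset from axis -0.3493354256226122 [array([-29.8,   2.3]), array([-14.4,   1.3])]
10
[ 259  208   38   67 1758]
z 103 angle -11.553532076622469 offset from axis -2.5006305058841987 [array([-26.7,   8. ]), array([-9.7,  4.5])]
z 90 angle -11.553532076622457 offset from axis -0.40823822755410344 [array([-29.1,   6.4]), array([-10.5,   2.6])]
8 [(194, [38, 41, 34, 31, 51, 100, 43, 42, 41, 41]), (196, [84, 113, 50, 32, 67, 92, 42, 41, 40, 41]), (198, [94, 112, 119, 125, 146, 138, 97, 42, 41, 41]), (200, [106, 109, 153, 161, 172, 178, 134, 43, 41, 41]), (202, [109, 116, 153, 161, 178, 179, 144, 47, 41, 40]), (204, [116, 113, 152, 161, 176, 179, 147, 47, 41, 41]), (206, [118, 125, 151, 161, 174, 179, 160, 52, 41, 41]), (208, [122, 134, 150, 161, 173, 179, 175, 58, 40, 40])]
red key px 5
9 [(194, [40, 35, 31, 30, 31, 79, 89, 40, 41, 41]), (196, [50, 76, 63, 31, 32, 91, 76, 41, 42, 41]), (198, [116, 149, 145, 38, 33,
[... 474 characters left out ...]
180, 81, 67, 110, 45, 40, 41, 41]), (202, [144, 184, 184, 128, 84, 97, 40, 41, 41, 40]), (204, [140, 183, 184, 150, 103, 92, 41, 41, 40, 41]), (206, [144, 182, 184, 182, 137, 70, 41, 41, 41, 42]), (208, [150, 174, 184, 184, 137, 44, 41, 42, 40, 41])]
red key px 7
11 [(194, [71, 75, 73, 32, 45, 84, 43, 40, 42, 41]), (196, [77, 90, 82, 31, 44, 119, 56, 40, 41, 41]), (198, [145, 184, 148, 36, 59, 113, 45, 41, 41, 40]), (200, [172, 189, 179, 55, 84, 105, 44, 41, 41, 41]), (202, [185, 189, 186, 93, 101, 96, 41, 41, 42, 41]), (204, [177, 189, 188, 138, 106, 83, 40, 40, 41, 40]), (206, [170, 189, 189, 157, 116, 62, 41, 41, 42, 41]), (208, [158, 188, 189, 186, 125, 47, 41, 41, 41, 42])]
red key px 6
```

Not dropped yet: the white end's top is still near scene row 198, where riding is expected. The wing is at about −20°. I'll advance in small steps and relax the jaws between them.

{"name": "drive_tool", "arguments": {"motion": [[0, 0, 0, 2.5], [0, 0, 0, -6], [0, 0, 0, 0], [0, 0, 0, 6], [0, 0, 0, 3], [0, 0, 0, -6], [0, 0, 0, 0], [0, 0, 0, 0]]}}

```text
clock: 16.02
position: [531.5, 37.9, 120.3]
ee_rot: [-0.3, 0.64, 0.3, 0.64]
contact_force: [-2.9, 2.6, 2.2]
gripper_width: 17.9
```

```bash
cat >> h.py <<'E'
def chk(n):
    np.set_printoptions(precision=1,suppress=True)
    togo([531.3,37.3,119]); knob(n); wing(n)
    s=cv2.imread('pics/s'+n+'.png')[:,:,::-1];h=cv2.cvtColor(s,cv2.COLOR_RGB2HSV)
    print('red',(cv2.inRange(h,(0,150,80),(4,255,255))[215:245,350:385]>0).sum(),[(r,h[r,354:366:2,2].tolist()) for r in range(192,208,2)])
E
python3 -c "from h import *;chk('12')"
```

```text
t 16.02 pos [531.5  37.9 120.3] to go tool [ 1.3 -0.2 -0.6] zyaw 50.2 F [-2.9  2.6  2.2] w 17.9 q [ 0.4  0.3 -0.3 -0.  -0.9 -1.1]
wrist orange [280.7 240. ] [ 263  208   36   67 1947]
scene orange [353.6 211. ] [353 209   2   5   8]
[ 263  208   36   67 1947]
z 103 angle -26.463521091989346 offset from axis -3.2735077096379044 [array([-23.3,  15.3]), array([-8. ,  7.6])]
z 90 angle -26.463521091989374 offset from axis -0.24168621878051688 [array([-25.9,  13.1]), array([-9.1,  4.8])]
red 7 [(192, [40, 65, 44, 40, 32, 33]), (194, [51, 70, 76, 60, 30, 45]), (196, [119, 73, 86, 71, 31, 54]), (198, [115, 156, 183, 134, 30, 80]), (200, [108, 186, 191, 156, 39, 96]), (202, [111, 188, 192, 186, 68, 102]), (204, [120, 189, 192, 189, 113, 113]), (206, [116, 181, 192, 192, 154, 122])]
```

{"name": "drive_tool", "arguments": {"motion": [[0, 0, 0, 0], [0, 0, 0, 0], [0, 0, 0, 0], [0, 0, 0, 0], [0, 0, 0, 0]], "grip": 28}}

```text
clock: 16.53
position: [531.9, 37.5, 120.3]
ee_rot: [-0.301, 0.64, 0.301, 0.64]
contact_force: [0.5, -0.2, -1.2]
gripper_width: 27.6
```

```bash
python3 -c "from h import *;chk('13')"
```

```text
t 16.53 pos [531.9  37.5 120.3] to go tool [ 1.3  0.3 -0.5] zyaw 50.4 F [ 0.5 -0.2 -1.2] w 27.6 q [ 0.4  0.3 -0.3  0.  -0.9 -1.1]
wrist orange [281.1 241.8] [ 264  209   35   69 2019]
scene orange [352.9 209.5] [352 206   3   8  17]
[ 264  209   35   69 2019]
z 103 angle -25.343704011233335 offset from axis -3.3612297212507105 [array([-23.1,  14.7]), array([-6.8,  6.9])]
z 90 angle -25.343704011233296 offset from axis -0.35327413946548347 [array([-25.6,  12.5]), array([-7.7,  4.1])]
red 7 [(192, [73, 67, 41, 41, 40, 30]), (194, [79, 79, 76, 62, 44, 29]), (196, [76, 80, 85, 83, 67, 31]), (198, [117, 160, 181, 142, 62, 28]), (200, [177, 190, 190, 164, 58, 29]), (202, [163, 190, 190, 186, 65, 31]), (204, [147, 190, 191, 188, 110, 37]), (206, [136, 181, 192, 190, 149, 49])]
```

{"name": "drive_tool", "arguments": {"motion": [[0, 0, 0, 0], [0, 0, 0, 2.5], [0, 0, 0, 2.5], [0, 0, 0, 2.5], [0, 0, 0, 2.5], [0, 0, 0, 2.5], [0, 0, 0, 2.5], [0, 0, 0, 0]], "grip": 21}}

```text
clock: 17.3
position: [531.0, 37.8, 120.4]
ee_rot: [-0.215, 0.674, 0.215, 0.673]
contact_force: [-2.6, 1.2, 2.0]
gripper_width: 20.7
```

```bash
python3 -c "from h import *;chk('14')"
```

```text
t 17.3 pos [531.   37.8 120.4] to go tool [ 1.4 -0.6 -0.1] zyaw 35.4 F [-2.6  1.2  2. ] w 20.7 q [ 0.4  0.3 -0.3 -0.  -0.9 -1.3]
wrist orange [279.2 243.4] [ 260  209   40   68 2345]Traceback (most recent call last):
  File "<string>", line 1, in <module>
    from h import *;chk('14')
                    ~~~^^^^^^
  File "h.py", line 46, in chk
    togo([531.3,37.3,119]); knob(n); wing(n)
                            ~~~~^^^
  File "h.py", line 33, in knob
    S=cam('scene');c,st,m=blob(s,(3,140,50),(24,255,255),(335,160,420,232));print('scene orange',c,st)
                          ~~~~^^^^^^^^^^^^^^^^^^^^^^^^^^^^^^^^^^^^^^^^^^^^^
  File "h.py", line 24, in blob
    n,l,st,c=cv2.connectedComponentsWithStats(m); i=1+np.argmax(st[1:,4]); return c[i],st[i],(l==i)
                                                      ~~~~~~~~~^^^^^^^^^^
    return _wrapfunc(a, 'argmax', axis=axis, out=out, **kwds)
    return bound(*args, **kwds)
ValueError: attempt to get argmax of an empty sequence
```

```bash
sed -i "s/^    S=cam('scene');c,st,m=blob.*$//" h.py
python3 - <<'E'
from h import *
np.set_printoptions(precision=1,suppress=True)
wing('14')
s=cv2.imread('pics/s14.png')[:,:,::-1];h=cv2.cvtColor(s,cv2.COLOR_RGB2HSV)
print('red',(cv2.inRange(h,(0,150,80),(4,255,255))[215:245,350:385]>0).sum(),[(r,h[r,348:366:2,2].tolist()) for r in range(192,210,2)])
w=cv2.imread('pics/w14.png');s=cv2.imread('pics/s14.png')
cv2.imwrite('pics/v12.png',np.hstack([cv2.resize(s[180:250,325:400],(400,373),interpolation=cv2.INTER_CUBIC),cv2.resize(w[190:320,210:350],(400,373),interpolation=cv2.INTER_CUBIC)]))
E
```

```text
[ 260  209   40   68 2345]
z 103 angle -38.75518081470788 offset from axis -4.890267188385941 [array([-18.8,  21.4]), array([-5.3, 10.5])]
z 90 angle -38.75518081470789 offset from axis -0.26414469136086716 [array([-22.1,  18.1]), array([-7.2,  6.1])]
red 7 [(192, [42, 40, 40, 64, 78, 44, 42, 42, 41]), (194, [43, 59, 110, 70, 80, 76, 74, 48, 38]), (196, [41, 83, 114, 73, 80, 81, 80, 72, 69]), (198, [42, 97, 107, 120, 153, 182, 113, 67, 85]), (200, [42, 102, 108, 191, 197, 196, 148, 63, 101]), (202, [45, 111, 96, 181, 197, 197, 166, 63, 112]), (204, [52, 119, 92, 167, 197, 196, 189, 71, 121]), (206, [87, 123, 77, 149, 196, 196, 193, 102, 122]), (208, [82, 88, 76, 125, 193, 196, 196, 153, 113])]
```

View pics/v12.png

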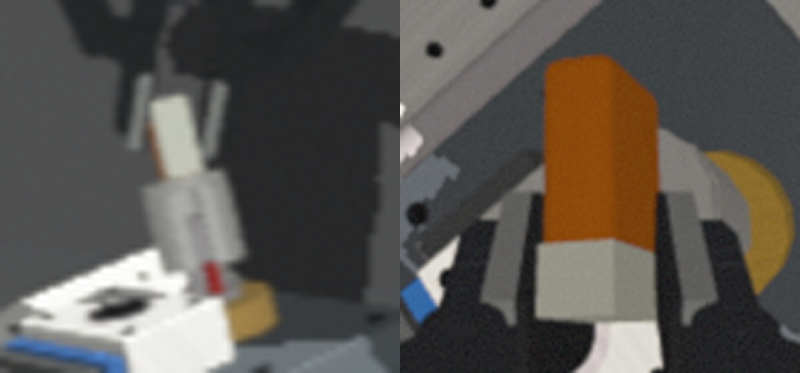

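The last view shows the knob tilted on the shaft and loosely straddled. The keyway is a dark streak at crop (198,235), slightly left of (clockwise past) the red key at (212,275). I'll work out both angles numerically.

Run:
```python
from h import *
np.set_printoptions(precision=1,suppress=True)
b=np.load('bed.npz');O,M=b['O'],b['M'];C=cam('wrist');S=cam('scene')
for z in(103,):
    P=[]
    for uv in((272.1,212.3),(271.3,274.1)):
        e,d=ray(C,uv);P.append((M.T@(e+d*((z-(e-O)@M[:,2])/(d@M[:,2]))-O))[:2])
    d=P[1]-P[0];print(z,'top face angle',np.degrees(np.arctan2(d[1],d[0])),P,'off',(P[0][0]*d[1]-P[0][1]*d[0])/np.linalg.norm(d),np.linalg.norm(d))
pt=lambda th,r,z:proj(S,O+M@[r*np.cos(np.radians(th)),r*np.sin(np.radians(th)),z])[0]
for th in(-10,-20,-30,-40): print(th,'slot z40',pt(th,17,40),'z50',pt(th,17,50),'key z28',pt(th,13,28),'L/R hub z45',[pt(a,17,45)[0] for a in(-130,50)])
for n in('9','14'):
    s=cv2.imread('pics/s'+n+'.png')
    for r in(219,221,223,225,227): print(n,r,cv2.cvtColor(s,cv2.COLOR_BGR2GRAY)[r,348:376].tolist())
    h=cv2.cvtColor(s,cv2.COLOR_BGR2HSV); m=((h[:,:,0]<6)|(h[:,:,0]>172))&(h[:,:,1]>110)&(h[:,:,2]>60); m[:215]=0;m[245:]=0;m[:,:350]=0;m[:,385:]=0
    p=np.argwhere(m);print('red',p.mean(0)[::-1],p.min(0),p.max(0),len(p))
```

```text
103 top face angle -39.06021569660108 [array([-26.1,  22.1]), array([-3.3,  3.6])] off -0.6781505652021275 29.374465458860314
-10 slot z40 [366.  226.6] z50 [365.  222.2] key z28 [366.2 231.6] L/R hub z45 [np.float64(353.8252978525756), np.float64(369.2266583993176)]
-20 slot z40 [364.8 227. ] z50 [363.8 222.6] key z28 [365.3 231.9] L/R hub z45 [np.float64(353.8252978525756), np.float64(369.2266583993176)]
-30 slot z40 [363.5 227.4] z50 [362.5 223. ] key z28 [364.3 232.2] L/R hub z45 [np.float64(353.8252978525756), np.float64(369.2266583993176)]
-40 slot z40 [362.1 227.7] z50 [361.1 223.3] key z28 [363.2 232.4] L/R hub z45 [np.float64(353.8252978525756), np.float64(369.2266583993176)]
9 219 [80, 80, 92, 114, 127, 134, 141, 144, 143, 139, 134, 136, 145, 148, 140, 132, 131, 141, 149, 131, 86, 47, 39, 40, 39, 40, 40, 41]
9 221 [80, 79, 81, 96, 118, 129, 138, 144, 144, 142, 138, 133, 138, 146, 146, 136, 130, 135, 146, 149, 126, 79, 45, 39, 39, 40, 40, 40]
9 223 [80, 79, 79, 82, 98, 119, 131, 140, 144, 144, 142, 137, 133, 142, 150, 146, 136, 131, 137, 147, 150, 119, 66, 43, 40, 41, 40, 39
[... 348 characters left out ...]
 124, 132, 141, 151, 162, 170, 169, 165, 154, 150, 162, 168, 159, 146, 137, 112, 72, 44, 40, 39, 40, 39, 39]
14 221 [80, 79, 80, 81, 93, 116, 128, 136, 144, 158, 167, 159, 142, 137, 139, 155, 169, 167, 156, 143, 133, 98, 51, 40, 40, 40, 39, 40]
14 223 [79, 79, 79, 79, 83, 106, 125, 132, 141, 151, 163, 168, 156, 144, 145, 150, 162, 169, 160, 147, 137, 111, 70, 43, 40, 40, 40, 39]
14 225 [80, 80, 80, 80, 81, 97, 119, 129, 137, 144, 159, 169, 163, 150, 147, 145, 156, 169, 167, 155, 143, 131, 95, 50, 40, 40, 40, 40]
14 227 [92, 119, 141, 177, 230, 244, 213, 142, 132, 140, 151, 163, 168, 157, 147, 146, 149, 162, 170, 161, 147, 135, 108, 68, 43, 40, 40, 40]
red [364.6 232.2] [230 364] [234 366] 11
```

Top-face and slot measurements agree (wing at −39°, key between −18° and −27°). So the knob passed the key while pinched by the tilted faces. I'll sweep back slowly with looser, slightly raised jaws.

{"name": "drive_tool", "arguments": {"motion": [[-6, 0, 0, -2], [0, 0, 0, -2.5], [0, 0, 0, -2.5], [0, 0, 0, -2.5], [0, 0, 0, -2.5], [0, 0, 0, -2.5], [0, 0, 0, -2.5], [0, 0, 0, -2.5], [0, 0, 0, -2.5], [0, 0, 0, -2.5]], "grip": 22}}

```text
clock: 18.23
position: [532.3, 37.5, 126.5]
ee_rot: [-0.354, 0.612, 0.354, 0.613]
contact_force: [-1.1, -0.6, 0.3]
gripper_width: 21.9
```

```bash
python3 -c "from h import *;chk('15')"
```

```text
t 18.23 pos [532.3  37.5 126.5] to go tool [ 7.5  0.7 -0.7] zyaw 60.1 F [-1.1 -0.6  0.3] w 21.9 q [ 0.4  0.3 -0.3  0.  -0.9 -0.9]
wrist orange [288.8 239.4] [ 267  208   41   69 1741]
[ 267  208   41   69 1741]
z 103 angle -30.99663874798922 offset from axis -1.3429003817840748 [array([-21.8,  14.7]), array([-5.1,  4.6])]
z 90 angle -30.996638747989156 offset from axis 0.5201891064456206 [array([-23.9,  13.8]), array([-5.7,  2.8])]
red 6 [(192, [43, 66, 50, 41, 30, 30]), (194, [114, 74, 81, 63, 31, 31]), (196, [123, 72, 81, 60, 31, 31]), (198, [114, 134, 179, 69, 29, 37]), (200, [109, 190, 193, 96, 30, 44]), (202, [112, 193, 197, 146, 32, 56]), (204, [135, 194, 196, 176, 55, 79]), (206, [143, 196, 197, 193, 91, 49])]
```

{"name": "drive_tool", "arguments": {"motion": [[0, 0, 0, -2.5], [0, 0, 0, -2.5], [0, 0, 0, -2.5], [0, 0, 0, 0]]}}

```text
clock: 18.67
position: [532.0, 37.6, 126.5]
ee_rot: [-0.392, 0.588, 0.392, 0.589]
contact_force: [-0.3, 0.9, -0.3]
gripper_width: 22.1
```

```bash
python3 -c "from h import *;chk('16')"
```

```text
t 18.67 pos [532.   37.6 126.5] to go tool [ 7.5  0.5 -0.6] zyaw 67.4 F [-0.3  0.9 -0.3] w 22.1 q [ 0.4  0.3 -0.3  0.  -0.9 -0.8]
wrist orange [291.8 239.6] [ 269  209   43   66 1578]
[ 269  209   43   66 1578]
z 103 angle -30.517111267077052 offset from axis -0.2866786802857746 [array([-22.6,  13.6]), array([-6.5,  4.2])]
z 90 angle -30.517111267076988 offset from axis 0.8009869044947227 [array([-24.5,  13.5]), array([-7. ,  3.2])]
red 7 [(192, [38, 46, 46, 37, 31, 30]), (194, [78, 94, 79, 47, 30, 30]), (196, [114, 99, 79, 39, 29, 31]), (198, [117, 121, 179, 58, 29, 33]), (200, [119, 155, 193, 96, 30, 39]), (202, [122, 160, 197, 146, 33, 52]), (204, [118, 175, 197, 176, 54, 63]), (206, [115, 191, 196, 193, 91, 42])]
```

{"name": "drive_tool", "arguments": {"motion": [[0, 0, 0, -2.5], [0, 0, 0, -2.5], [0, 0, 0, -2.5], [0, 0, 0, -2], [0, 0, 0, 0]]}}

```text
clock: 19.18
position: [532.2, 37.7, 126.6]
ee_rot: [-0.44, 0.554, 0.439, 0.554]
contact_force: [0.7, 0.3, 0.3]
gripper_width: 22.1
```

```bash
python3 -c "from h import *;chk('17')"
```

```text
t 19.18 pos [532.2  37.7 126.6] to go tool [ 7.6  0.8 -0.6] zyaw 76.9 F [0.7 0.3 0.3] w 22.1 q [ 0.4  0.3 -0.3  0.  -0.9 -0.6]
wrist orange [293.7 239.7] [ 271  210   44   61 1421]
[ 271  210   44   61 1421]
z 103 angle -25.660873548283828 offset from axis 0.9250742964141629 [array([-23.7,  10.4]), array([-8.8,  3.2])]
z 90 angle -25.660873548283643 offset from axis 1.0593560081604618 [array([-25.7,  11.2]), array([-9.5,  3.4])]
red 7 [(192, [39, 39, 39, 30, 32, 31]), (194, [41, 68, 57, 30, 32, 31]), (196, [75, 117, 63, 32, 32, 31]), (198, [88, 120, 145, 87, 31, 34]), (200, [93, 117, 173, 137, 33, 39]), (202, [105, 112, 188, 159, 41, 52]), (204, [115, 119, 190, 190, 91, 49]), (206, [117, 137, 192, 193, 135, 41])]
```

{"name": "drive_tool", "arguments": {"motion": [[0, 0, 0, -2], [0, 0, 0, -2], [0, 0, 0, -2], [0, 0, 0, -2], [0, 0, 0, 0]]}}

```text
clock: 19.7
position: [532.4, 37.8, 126.8]
ee_rot: [-0.477, 0.521, 0.477, 0.522]
contact_force: [0.2, -0.5, 1.6]
gripper_width: 21.7
```

```bash
python3 -c "from h import *;chk('18')"
```

```text
t 19.7 pos [532.4  37.8 126.8] to go tool [ 7.8  1.1 -0.6] zyaw 84.9 F [ 0.2 -0.5  1.6] w 21.7 q [ 0.4  0.3 -0.3  0.  -0.9 -0.5]
wrist orange [293.5 239.6] [ 272  210   42   60 1388]
[ 272  210   42   60 1388]
z 103 angle -17.4380043297102 offset from axis 1.5975364521817612 [array([-24.7,   6.1]), array([-9.5,  1.3])]
z 90 angle -17.438004329710132 offset from axis 0.8657569155084097 [array([-26.9,   7.5]), array([-10.3,   2.3])]
red 4 [(192, [38, 37, 37, 32, 32, 32]), (194, [37, 44, 64, 35, 32, 31]), (196, [42, 99, 106, 38, 32, 33]), (198, [44, 109, 113, 121, 32, 38]), (200, [54, 117, 137, 150, 40, 43]), (202, [58, 116, 153, 183, 59, 57]), (204, [79, 118, 155, 187, 117, 47]), (206, [101, 114, 169, 189, 152, 47])]
```

{"name": "drive_tool", "arguments": {"motion": [[0, 0, 0, -2], [0, 0, 0, -2], [0, 0, 0, 0], [0, 0, 0, 0]]}}

```text
clock: 20.13
position: [532.5, 37.9, 127.0]
ee_rot: [-0.495, 0.505, 0.494, 0.506]
contact_force: [1.4, 0.3, 2.3]
gripper_width: 22.4
```

```bash
cat >> h.py <<'E'
def red(n):
    s=cv2.imread('pics/s'+n+'.png');h=cv2.cvtColor(s,cv2.COLOR_BGR2HSV); m=((h[:,:,0]<6)|(h[:,:,0]>172))&(h[:,:,1]>110)&(h[:,:,2]>60); m[:215]=0;m[245:]=0;m[:,:350]=0;m[:,385:]=0
    p=np.argwhere(m);print(n,'red',len(p),p.mean(0)[::-1] if len(p) else '')
    g=cv2.cvtColor(s,cv2.COLOR_BGR2GRAY)
    for r in(223,227,230,232,234): print(r,g[r,354:376].tolist())
E
python3 -c "
from h import *;chk('19')
for n in('14','17','18','19'): red(n)"
```

```text
t 20.13 pos [532.5  37.9 127. ] to go tool [ 8.   1.2 -0.6] zyaw 88.8 F [1.4 0.3 2.3] w 22.4 q [ 0.4  0.3 -0.3  0.  -0.9 -0.4]
wrist orange [293.4 240. ] [ 271  211   44   60 1429]
[ 271  211   44   60 1429]
z 103 angle -13.871459852404152 offset from axis 2.130883309967927 [array([-24.5,   3.8]), array([-9.,  0.])]
z 90 angle -13.871459852403959 offset from axis 0.9604038998845059 [array([-26.6,   5.6]), array([-9.8,  1.4])]
red 4 [(192, [39, 38, 38, 36, 32, 31]), (194, [41, 41, 49, 42, 32, 33]), (196, [39, 78, 114, 49, 31, 34]), (198, [38, 95, 114, 102, 33, 40]), (200, [43, 106, 122, 150, 42, 45]), (202, [44, 109, 130, 181, 84, 60]), (204, [55, 116, 135, 185, 131, 43]), (206, [79, 119, 159, 187, 155, 49])]
14 red 11 [364.6 232.2]
223 [125, 132, 141, 151, 163, 168, 156, 144, 145, 150, 162, 169, 160, 147, 137, 111, 70, 43, 40, 40, 40, 39]
227 [213, 142, 132, 140, 151, 163, 168, 157, 147, 146, 149, 162, 170, 161, 147, 135, 108, 68, 43, 40, 40, 40]
230 [243, 199, 146, 145, 155, 161, 161, 155, 132, 96, 77, 97, 116, 106, 75, 49, 41, 41, 40, 40, 40, 40]
232 [249, 248, 247, 248, 248, 231, 
[... 1183 characters left out ...]
, 63, 55, 50, 49, 42]
234 [227, 236, 244, 248, 237, 184, 137, 133, 135, 118, 92, 82, 96, 115, 124, 121, 111, 106, 106, 106, 104, 85]
19 red 10 [364.7 232.4]
223 [131, 139, 139, 138, 136, 138, 148, 154, 149, 141, 132, 135, 147, 153, 145, 108, 59, 42, 40, 40, 40, 39]
227 [175, 136, 137, 139, 138, 137, 138, 147, 153, 150, 140, 131, 133, 146, 153, 149, 118, 68, 43, 39, 40, 40]
230 [237, 180, 136, 137, 139, 140, 138, 138, 147, 149, 124, 101, 114, 106, 77, 52, 42, 40, 40, 40, 40, 40]
232 [248, 234, 198, 200, 213, 200, 164, 137, 137, 113, 78, 80, 110, 121, 116, 105, 82, 63, 55, 51, 48, 42]
234 [227, 236, 244, 248, 237, 184, 137, 134, 135, 119, 92, 82, 96, 115, 124, 121, 111, 106, 105, 106, 104, 85]
```

Sweeping loosely doesn't drop it, so gravity alone isn't enough. I'll lower the straddling fingertips onto the hub's shoulder, press lightly while turning, and feel for the drop in force and height.

{"name": "drive_tool", "arguments": {"motion": [[0, 0, 0, 6], [0, 0, 0, 6], [0, 0, 0, 6], [2, 0, 0, 5], [3, 0, 1, 0], [2, 0, 1, 0], [1, 0, 0, 0], [1, 0, 0, 0], [1, 0, 0, 0], [0, 0, 0, 0]]}}

```text
clock: 21.07
position: [532.3, 39.5, 116.1]
ee_rot: [-0.385, 0.594, 0.385, 0.593]
contact_force: [0.3, -0.5, -0.1]
gripper_width: 21.9
```

{"name": "drive_tool", "arguments": {"motion": [[1, 0, 0, 0], [1, 0, 0, 0], [0, 0, 0, 0]]}}

```text
clock: 21.32
position: [532.4, 39.5, 114.2]
ee_rot: [-0.384, 0.594, 0.385, 0.593]
contact_force: [0.6, 0.7, -0.6]
gripper_width: 21.7
```

```bash
python3 -c "from h import *;chk('20');print(arm.read_state()['wrist_torque'])"
```

```text
t 21.32 pos [532.4  39.5 114.2] to go tool [-4.8  0.1 -2.4] zyaw 65.9 F [ 0.6  0.7 -0.6] w 21.7 q [ 0.4  0.3 -0.3 -0.  -0.9 -0.8]
wrist orange [282.7 245.7] [ 264  213   36   69 1862]
[ 264  213   36   69 1862]
z 103 angle -17.210288976338973 offset from axis -0.6747008521205409 [array([-24.1,   8.2]), array([-7.4,  3. ])]
z 90 angle -17.210288976338923 offset from axis 0.6465761127027898 [array([-26. ,   7.4]), array([-7.7,  1.7])]
red 4 [(192, [38, 40, 40, 40, 51, 37]), (194, [39, 40, 46, 40, 31, 34]), (196, [39, 47, 78, 59, 30, 31]), (198, [46, 72, 144, 130, 32, 29]), (200, [112, 121, 184, 178, 53, 29]), (202, [118, 135, 185, 184, 90, 34]), (204, [120, 147, 187, 186, 139, 42]), (206, [122, 148, 187, 187, 164, 61])]
[ 0. -0.  0.]
```

{"name": "drive_tool", "arguments": {"motion": [[1, 0, 0, 0], [1, 0, 0, 0], [1, 0, 0, 0], [0, 0, 0, 0], [0, 0, 0, 0]]}}

```text
clock: 21.83
position: [532.5, 39.5, 111.3]
ee_rot: [-0.385, 0.593, 0.385, 0.593]
contact_force: [-0.2, 0.4, 0.4]
gripper_width: 22.0
```

{"name": "drive_tool", "arguments": {"motion": [[1, 0, 0, 0], [1, 0, 0, 0], [1, 0, 0, 0], [0, 0, 0, 0], [0, 0, 0, 0]]}}

```text
clock: 22.25
position: [532.7, 39.3, 109.3]
ee_rot: [-0.385, 0.593, 0.384, 0.593]
contact_force: [-1.0, 0.0, 5.8]
gripper_width: 21.8
```

{"name": "drive_tool", "arguments": {"motion": [[1, 0, 0, 0], [1, 0, 0, 0], [0, 0, 0, 0], [0, 0, 0, 0]]}}

```text
clock: 22.58
position: [532.9, 38.9, 108.7]
ee_rot: [-0.385, 0.593, 0.384, 0.593]
contact_force: [-2.4, -1.1, 11.2]
gripper_width: 21.7
```

Shoulder contact is felt at TCP z ≈ 109.5 with an 11 N press. Next: turn clockwise while pressing.

{"name": "drive_tool", "arguments": {"motion": [[0, 0, 0, 2.5], [0, 0, 0, 2.5], [0, 0, 0, 2.5], [0, 0, 0, 2.5], [0, 0, 0, 0]]}}

```text
clock: 23.0
position: [531.2, 38.3, 108.2]
ee_rot: [-0.331, 0.626, 0.331, 0.624]
contact_force: [-6.2, -1.9, 11.1]
gripper_width: 21.8
```

{"name": "drive_tool", "arguments": {"motion": [[0, 0, 0, 2.5], [0, 0, 0, 2.5], [0, 0, 0, 2.5], [0, 0, 0, 0]]}}

```text
clock: 23.33
position: [531.4, 39.0, 107.0]
ee_rot: [-0.289, 0.646, 0.289, 0.644]
contact_force: [-3.8, -0.8, 5.2]
gripper_width: 21.7
```

```bash
python3 -c "from h import *;chk('21');red('21')"
```

```text
t 23.33 pos [531.4  39.  107. ] to go tool [-12.   -1.1  -1.4] zyaw 48.3 F [-3.8 -0.8  5.2] w 21.7 q [ 0.4  0.3 -0.3  0.  -0.9 -1.1]
wrist orange [276.3 261. ] [ 257  224   43   71 2577]
[ 257  224   43   71 2577]
z 103 angle -22.840396535829527 offset from axis -3.7855633219505105 [array([-21. ,  12.9]), array([-5.2,  6.3])]
z 90 angle -22.840396535829782 offset from axis -0.3577333167854153 [array([-23.1,  10.1]), array([-5.6,  2.8])]
red 3 [(192, [39, 43, 41, 41, 41, 38]), (194, [43, 71, 49, 42, 40, 39]), (196, [49, 79, 79, 75, 57, 37]), (198, [63, 79, 79, 79, 52, 32]), (200, [80, 96, 131, 146, 47, 39]), (202, [118, 183, 187, 183, 67, 44]), (204, [124, 185, 188, 186, 108, 56]), (206, [122, 178, 188, 187, 148, 84])]
21 red 9 [364.8 232.3]
223 [131, 135, 136, 138, 136, 145, 154, 152, 146, 140, 134, 145, 155, 154, 143, 107, 59, 42, 40, 40, 39, 40]
227 [175, 137, 135, 136, 139, 138, 146, 154, 153, 147, 139, 130, 141, 154, 154, 145, 114, 69, 42, 39, 40, 39]
230 [234, 174, 138, 136, 136, 138, 136, 144, 152, 134, 100, 93, 115, 140, 152, 148, 121, 77, 44, 39, 40, 39]
232 [246, 215, 142, 134, 136, 138, 139, 140, 147, 148, 120, 86, 109, 121, 119, 107, 83, 63, 54, 50, 48, 43]
234 [225, 220, 215, 223, 210, 166, 134, 132, 136, 121, 92, 82, 96, 114, 123, 120, 111, 105, 105, 107, 103, 85]
```

It has started to drop: the white end is down about 3 px and the slot is over the red key. I'll press the rest of the way down.

{"name": "drive_tool", "arguments": {"motion": [[1.5, 0, 0.7, 0], [1.5, 0, 0.7, 0], [1.5, 0, 0.7, 0], [1.5, 0, 0.7, 0], [0, 0, 0, 0], [0, 0, 0, 0]]}}

```text
clock: 23.93
position: [532.9, 40.4, 104.3]
ee_rot: [-0.291, 0.646, 0.29, 0.644]
contact_force: [-11.6, -1.7, 22.7]
gripper_width: 22.1
```

```bash
python3 -c "from h import *;chk('22');red('22')"
```

```text
t 23.93 pos [532.9  40.4 104.3] to go tool [-14.7  -0.9  -3.4] zyaw 48.5 F [-11.6  -1.7  22.7] w 22.1 q [ 0.4  0.3 -0.3  0.  -0.9 -1.1]
wrist orange [276.5 261.2] [ 257  224   43   72 2651]
[ 257  224   43   72 2651]
z 103 angle -23.56852249749221 offset from axis -3.505895578648822 [array([-20.3,  12.7]), array([-4.6,  5.8])]
z 90 angle -23.568522497492275 offset from axis -0.08496301523863004 [array([-22.4,   9.9]), array([-5. ,  2.3])]
red 1 [(192, [39, 39, 39, 40, 40, 38]), (194, [39, 48, 41, 41, 41, 38]), (196, [43, 77, 75, 61, 45, 43]), (198, [58, 79, 80, 79, 58, 33]), (200, [67, 79, 82, 82, 50, 33]), (202, [83, 127, 168, 153, 46, 39]), (204, [139, 188, 188, 181, 56, 51]), (206, [124, 188, 189, 185, 108, 66])]
22 red 8 [364.9 231.9]
223 [132, 136, 137, 134, 137, 149, 153, 149, 143, 137, 135, 147, 154, 151, 134, 95, 50, 41, 39, 39, 39, 40]
227 [168, 136, 135, 136, 138, 140, 148, 156, 153, 146, 138, 133, 145, 155, 154, 142, 112, 67, 44, 39, 38, 40]
230 [232, 170, 136, 136, 136, 139, 140, 148, 154, 134, 99, 91, 117, 143, 155, 153, 141, 109, 65, 43, 40, 40]
232 [245, 212, 143, 135, 136, 137, 136, 139, 149, 150, 123, 86, 107, 129, 135, 134, 108, 70, 54, 50, 47, 43]
234 [224, 205, 150, 132, 134, 135, 140, 140, 141, 138, 111, 86, 96, 114, 123, 120, 111, 106, 104, 105, 103, 84]
```

{"name": "drive_tool", "arguments": {"motion": [[-3, 0, 0, -3], [0, 0, 0, -3], [2, 0, 0, 3], [2, 0, 0, -2], [1, 0, 0, 3], [1, 0, 0, -3], [1, 0, 0, 2], [0, 0, 0, 0]]}}

```text
clock: 24.7
position: [534.5, 40.7, 103.5]
ee_rot: [-0.308, 0.637, 0.306, 0.637]
contact_force: [-14.9, -0.6, 37.6]
gripper_width: 22.2
```

```bash
python3 -c "from h import *;chk('23');red('23')"
```

```text
t 24.7 pos [534.5  40.7 103.5] to go tool [-15.5   0.3  -4.7] zyaw 51.5 F [-14.9  -0.6  37.6] w 22.2 q [ 0.4  0.3 -0.3  0.  -0.9 -1.1]
wrist orange [276.9 262.1] [ 257  225   44   71 2684]
[ 257  225   44   71 2684]
z 103 angle -21.551049050051947 offset from axis -2.072248512464032 [array([-20.1,  10.2]), array([-4.7,  4.1])]
z 90 angle -21.551049050051997 offset from axis 1.0248191225035947 [array([-22. ,   7.6]), array([-5. ,  0.9])]
red 0 [(192, [39, 40, 41, 41, 40, 37]), (194, [36, 41, 41, 40, 40, 36]), (196, [42, 73, 75, 62, 44, 37]), (198, [47, 78, 80, 78, 48, 34]), (200, [59, 80, 80, 79, 37, 31]), (202, [72, 106, 144, 137, 34, 41]), (204, [125, 184, 188, 179, 52, 51]), (206, [136, 187, 188, 185, 89, 67])]
23 red 6 [364.8 231.7]
223 [136, 137, 137, 135, 137, 147, 153, 147, 144, 136, 135, 146, 153, 150, 133, 94, 50, 41, 40, 40, 39, 40]
227 [154, 135, 136, 136, 137, 133, 142, 154, 152, 146, 138, 130, 141, 153, 152, 142, 111, 67, 42, 40, 40, 41]
230 [232, 170, 136, 136, 136, 137, 133, 142, 152, 134, 99, 93, 115, 139, 152, 153, 143, 112, 65, 42, 39, 39]
232 [245, 212, 142, 134, 136, 137, 137, 138, 147, 150, 123, 87, 108, 129, 142, 141, 113, 78, 57, 50, 47, 43]
234 [224, 205, 151, 132, 136, 136, 141, 140, 139, 144, 130, 101, 98, 114, 123, 121, 111, 105, 105, 106, 103, 85]
```

The press is too far downslope and tips the knob: the tool is about 9 mm downslope of the axis at shoulder height. I'll lift, shift upslope, and press again.

{"name": "drive_tool", "arguments": {"motion": [[-6, 0, 0, 0], [-4, 1.8, 3.6, 0], [0, 1.8, 3.6, 0], [0, 0, 0, 0], [2, 0, 0, 0], [2, 0, 0, 0], [1, 0, 0, 0], [0, 0, 0, 0]]}}

```text
clock: 25.47
position: [539.8, 50.2, 106.6]
ee_rot: [-0.309, 0.634, 0.306, 0.639]
contact_force: [-4.9, -0.2, 26.4]
gripper_width: 22.1
```

```bash
python3 -c "from h import *;chk('24')"
```

```text
t 25.47 pos [539.8  50.2 106.6] to go tool [-12.5  -1.4 -15.3] zyaw 51.6 F [-4.9 -0.2 26.4] w 22.1 q [ 0.4  0.3 -0.3  0.  -0.9 -1.1]
wrist orange [279.7 256. ] [ 261  219   39   74 2614]
[ 261  219   39   74 2614]
z 103 angle -24.36452282853743 offset from axis -4.766202756017886 [array([-11.1,  10.3]), array([4.8, 3.1])]
z 90 angle -24.36452282853725 offset from axis -1.758486354130663 [array([-13.2,   7.9]), array([ 4.5, -0.1])]
red 6 [(192, [34, 39, 39, 40, 41, 41]), (194, [37, 39, 38, 41, 41, 40]), (196, [39, 39, 43, 47, 44, 40]), (198, [39, 40, 68, 80, 77, 58]), (200, [39, 43, 77, 80, 80, 51]), (202, [38, 66, 83, 81, 78, 40]), (204, [71, 86, 137, 149, 142, 41]), (206, [119, 129, 183, 187, 180, 52])]
```

{"name": "drive_tool", "arguments": {"motion": [[-6, 0, 0, 0], [-2, 4.5, -2.2, 0], [0, 0, 0, 0], [0, 0, 0, 0]]}}

```text
clock: 25.9
position: [532.3, 50.9, 109.4]
ee_rot: [-0.307, 0.636, 0.307, 0.638]
contact_force: [3.0, -1.3, 1.5]
gripper_width: 22.0
```

```bash
python3 -c "from h import *;chk('25')
b=np.load('bed.npz');print('tip in bed',b['M'].T@(arm.read_state()['position']+[0,0,25]-b['O']))"
```

```text
t 25.9 pos [532.3  50.9 109.4] to go tool [ -9.6  -7.7 -11.2] zyaw 51.4 F [ 3.  -1.3  1.5] w 22.0 q [ 0.4  0.3 -0.3  0.  -0.9 -1.1]
wrist orange [273.2 252.6] [ 256  216   37   72 2364]
[ 256  216   37   72 2364]
z 103 angle -21.845809923484158 offset from axis -8.541448917906504 [array([-13.5,  14.6]), array([2.5, 8.2])]
z 90 angle -21.84580992348405 offset from axis -5.290077824817382 [array([-15.9,  12.1]), array([1.8, 5. ])]
red 2 [(192, [38, 36, 38, 38, 41, 40]), (194, [36, 38, 39, 39, 41, 41]), (196, [38, 39, 39, 61, 61, 46]), (198, [38, 39, 41, 73, 79, 77]), (200, [38, 38, 47, 78, 79, 78]), (202, [41, 74, 93, 100, 116, 111]), (204, [44, 111, 115, 179, 184, 164]), (206, [55, 118, 115, 184, 186, 182])]
tip in bed [-0.3  2.  65. ]
```

{"name": "drive_tool", "arguments": {"motion": [[0, -1.5, 2, 0], [0, 0, 0, 0], [1.5, 0, 0, 0], [1.5, 0, 0, 0], [1.5, 0, 0, 0], [1.5, 0, 0, 0], [0, 0, 0, 0]]}}

```text
clock: 26.58
position: [534.5, 50.7, 106.2]
ee_rot: [-0.308, 0.636, 0.306, 0.638]
contact_force: [-2.0, -2.1, 16.6]
gripper_width: 21.5
```

```bash
cat >> h.py <<'E'
def tip():
    b=np.load('bed.npz');s=arm.read_state();print('tip in bed',np.round(b['M'].T@(s['position']+[0,0,25]-b['O']),1),'F bed',np.round(b['M'].T@s['contact_force'],1))
E
python3 -c "from h import *;chk('26');tip()"
```

```text
t 26.58 pos [534.5  50.7 106.2] to go tool [-12.8  -5.9 -12.5] zyaw 51.5 F [-2.  -2.1 16.6] w 21.5 q [ 0.4  0.3 -0.3  0.  -0.9 -1.1]
wrist orange [274.1 254.8] [ 256  218   38   73 2549]
[ 256  218   38   73 2549]
z 103 angle -23.110559256828065 offset from axis -6.938759217251308 [array([-13. ,  13.1]), array([2.8, 6.4])]
z 90 angle -23.110559256827816 offset from axis -3.7138614661845937 [array([-15.3,  10.6]), array([2.2, 3.1])]
red 6 [(192, [35, 37, 39, 39, 40, 41]), (194, [35, 37, 39, 39, 41, 41]), (196, [38, 40, 40, 48, 46, 43]), (198, [38, 40, 43, 78, 79, 75]), (200, [38, 39, 57, 78, 79, 75]), (202, [39, 42, 85, 87, 91, 74]), (204, [55, 111, 118, 172, 182, 116]), (206, [75, 122, 147, 187, 188, 139])]
tip in bed [-1.4 -0.3 62.2] F bed [ 6.   2.  15.4]
```

{"name": "drive_tool", "arguments": {"motion": [[-4, 0, 0, 0], [-2, 0, 0, 0], [0, 0, 0, 0], [0, 0, 0, 0]]}}

```text
clock: 27.02
position: [532.9, 51.0, 108.7]
ee_rot: [-0.306, 0.638, 0.307, 0.637]
contact_force: [-0.2, -0.8, 0.8]
gripper_width: 22.1
```

```bash
python3 -c "
from h import *;chk('27');tip()
S=cam('scene');b=np.load('bed.npz')
g=[cv2.cvtColor(cv2.imread('pics/s%s.png'%n),cv2.COLOR_BGR2GRAY) for n in('19','27')]
for k in g: print([(r,k[r,352:374].tolist()) for r in range(226,240,2)])
# white top-end edge per column
for n in ('19','27'):
    k=cv2.cvtColor(cv2.imread('pics/s%s.png'%n),cv2.COLOR_BGR2HSV)[:,:,2].astype(int)
    print(n,[(c,next((r for r in range(192,215) if k[r,c]>165),None)) for c in range(354,368)])
for z0 in(33,20):
  th=np.radians(-22)
  c,s=np.cos(th),np.sin(th); print(z0,[proj(S,b['O']+b['M']@[23*c-q*s,23*s+q*c,z0+70])[0] for q in(-7,7)])
"
```

```text
t 27.02 pos [532.9  51.  108.7] to go tool [-10.3  -7.3 -11.7] zyaw 51.4 F [-0.2 -0.8  0.8] w 22.1 q [ 0.4  0.3 -0.3 -0.  -0.9 -1.1]
wrist orange [273.7 254.5] [ 257  218   36   72 2413]
[ 257  218   36   72 2413]
z 103 angle -22.06385890091723 offset from axis -8.025685274711487 [array([-12.3,  13.6]), array([3.6, 7.2])]
z 90 angle -22.063858900917147 offset from axis -4.818304956802669 [array([-14.5,  11.1]), array([3., 4.])]
red 5 [(192, [37, 36, 38, 39, 40, 41]), (194, [36, 39, 38, 38, 40, 40]), (196, [37, 39, 40, 62, 48, 43]), (198, [38, 39, 42, 73, 80, 75]), (200, [38, 40, 48, 78, 79, 76]), (202, [40, 53, 74, 91, 102, 92]), (204, [46, 115, 109, 173, 182, 149]), (206, [55, 120, 129, 184, 186, 178])]
tip in bed [-0.2  1.1 64.4] F bed [ 0.3 -0.8  1. ]
[(226, [116, 140, 139, 133, 138, 139, 138, 135, 139, 148, 154, 148, 139, 130, 134, 148, 153, 144, 109, 60, 41, 40]), (228, [249, 248, 217, 145, 136, 139, 139, 139, 134, 142, 153, 152, 141, 129, 126, 139, 147, 134, 100, 60, 43, 40]), (230, [249, 249, 237, 180, 136, 137, 139, 140, 138, 138, 147, 149, 124, 101, 114, 106, 77, 52, 42, 40,
[... 1051 characters left out ...]
5]), (236, [112, 174, 212, 223, 226, 226, 225, 204, 163, 136, 168, 216, 228, 228, 196, 134, 116, 111, 109, 112, 118, 122]), (238, [188, 226, 233, 234, 234, 234, 235, 234, 240, 243, 241, 242, 241, 236, 215, 162, 132, 131, 131, 131, 129, 127])]
19 [(354, None), (355, None), (356, None), (357, 209), (358, 207), (359, 203), (360, 201), (361, 204), (362, 207), (363, 210), (364, None), (365, None), (366, None), (367, None)]
27 [(354, None), (355, None), (356, None), (357, None), (358, None), (359, 206), (360, 204), (361, 204), (362, 204), (363, 204), (364, 206), (365, 211), (366, None), (367, None)]
33 [array([356.1, 200.3]), array([362.3, 198.6])]
20 [array([357.4, 206.2]), array([363.6, 204.5])]
```

The knob is home: the hub bottom is at scene row 235 (234.9 predicted) and the white end's top is at 204 (204.5–206 predicted), with no jaw force. Joint 6 would run out of range turning clockwise from here, so I'll lift off, turn the tool half a turn back, and straddle again wider.

{"name": "drive_tool", "arguments": {"motion": [[-15, 0, 0, 0], [-20, 0, 0, 0], [-20, 0, 0, 0], [0, 0, 0, -7], [0, 0, 0, -7], [0, 0, 0, -7], [0, 0, 0, -7], [0, 0, 0, -7], [0, 0, 0, -7], [0, 0, 0, -7]], "grip": 26}}

```text
clock: 27.95
position: [532.9, 51.2, 163.5]
ee_rot: [-0.544, 0.452, 0.545, 0.451]
contact_force: [-0.5, 0.9, -0.8]
gripper_width: 26.2
```

{"name": "drive_tool", "arguments": {"motion": [[0, 0, 0, -7], [0, 0, 0, -7], [0, 0, 0, -7], [0, 0, 0, -7], [0, 0, 0, -7], [0, 0, 0, -7], [0, 0, 0, -7], [0, 0, 0, -7], [0, 0, 0, -7], [0, 0, 0, -7]]}}

```text
clock: 28.78
position: [532.8, 51.2, 163.5]
ee_rot: [-0.704, 0.057, 0.706, 0.057]
contact_force: [0.2, -0.4, -0.4]
gripper_width: 26.0
```

{"name": "drive_tool", "arguments": {"motion": [[0, 0, 0, -7], [0, 0, 0, -7], [0, 0, 0, -7], [0, 0, 0, -7], [0, 0, 0, -7], [0, 0, 0, -7], [0, 0, 0, -7], [0, 0, 0, -7], [0, 0, 0, 0], [0, 0, 0, 0]]}}

```text
clock: 29.62
position: [533.1, 51.2, 163.8]
ee_rot: [-0.65, -0.278, 0.651, -0.277]
contact_force: [0.4, -0.0, 0.4]
gripper_width: 26.1
```

```bash
python3 -c "
from h import *
np.set_printoptions(precision=1,suppress=True)
togo([532.7,44,115]);knob('28')
S=cam('scene');s=cv2.imread('pics/s28.png');k=cv2.cvtColor(s,cv2.COLOR_BGR2HSV)[:,:,2].astype(int)
print([(c,next((r for r in range(192,215) if k[r,c]>165),None)) for c in range(354,368)])
im=arm.get_image('top');save('t28',im)
"
```

```text
t 29.62 pos [533.1  51.2 163.8] to go tool [48.8  4.8  5.4] zyaw -133.8 F [ 0.4 -0.   0.4] w 26.1 q [ 0.4  0.3 -0.3 -0.  -1.   2. ]
wrist orange [293.4 265.6] [282 253  22  25 390]
[(354, None), (355, None), (356, None), (357, 205), (358, 205), (359, 204), (360, 204), (361, 204), (362, 204), (363, 206), (364, 210), (365, 214), (366, None), (367, None)]
```

{"name": "drive_tool", "arguments": {"motion": [[0, 4.8, 5.4, 0], [8, 0, 0, 0], [10, 0, 0, 0], [10, 0, 0, 0], [10, 0, 0, 0], [8, 0, 0, 0], [3, 0, 0, 0], [0, 0, 0, 0]]}}

```text
clock: 30.43
position: [532.6, 43.8, 114.0]
ee_rot: [-0.649, -0.279, 0.651, -0.278]
contact_force: [-1.0, 0.1, -1.1]
gripper_width: 26.0
```

{"name": "drive_tool", "arguments": {"motion": [[0, 0, 0, 5], [0, 0, 0, 5], [0, 0, 0, 5], [0, 0, 0, 5], [0, 0, 0, 5], [0, 0, 0, 5], [0, 0, 0, 5], [0, 0, 0, 5], [0, 0, 0, 0]]}}

```text
clock: 31.18
position: [534.1, 44.1, 116.0]
ee_rot: [0.707, 0.039, -0.705, 0.039]
contact_force: [0.8, -1.0, -0.2]
gripper_width: 26.1
```

```bash
cat >> h.py <<'E'
def wing2(n):
    # white-end direction from the top camera if visible, and wrist colours
    b=np.load('bed.npz');O,M=b['O'],b['M'];np.set_printoptions(precision=1,suppress=True)
    togo([532.7,44,115]);tip();knob(n)
    w=cv2.imread('pics/w'+n+'.png')[:,:,::-1];C=cam('wrist');h=cv2.cvtColor(w,cv2.COLOR_RGB2HSV)
    m=cv2.inRange(h,(5,180,60),(24,255,255));c,st,mm=blob(w,(5,180,60),(24,255,255))
    (x,y),(a,q),t=cv2.minAreaRect(np.argwhere(mm)[:,::-1].astype(np.float32));bx=cv2.boxPoints(((x,y),(a,q),t))
    e=[(bx[i],bx[(i+1)%4]) for i in range(4)];e.sort(key=lambda s:-np.linalg.norm(s[0]-s[1]));d=(e[0][1]-e[0][0])/2
    P=[]
    for uv in(np.array([x,y])-d,np.array([x,y])+d):
        o,r=ray(C,uv);P.append((M.T@(o+r*((88-(o-O)@M[:,2])/(r@M[:,2]))-O))[:2])
    v=P[1]-P[0];print('orange ends bed',P,'line angle',np.degrees(np.arctan2(v[1],v[0])))
E
python3 -c "from h import *;wing2('29')"
```

```text
t 31.18 pos [534.1  44.1 116. ] to go tool [ 1.  -0.   1.4] zyaw -173.6 F [ 0.8 -1.  -0.2] w 26.1 q [ 0.4  0.3 -0.3  0.  -0.9  1.3]
tip in bed [-2.2 -1.4 74. ] F bed [-0.8 -1.   0.3]
wrist orange [287.4 299.1] [ 255  266   51   57 1044]
orange ends bed [array([ 19. , -17.1]), array([-16.2,  20.6])] line angle 133.13792065088532
```

{"name": "drive_tool", "arguments": {"motion": [[0, 0, 0, 5], [0, 0, 0, 5], [0, 0, 0, 5], [0, 0, 0, 5], [0, 0, 0, 5], [0, 0, 0, 0]]}}

```text
clock: 31.78
position: [535.0, 43.2, 116.9]
ee_rot: [0.699, -0.114, -0.697, -0.114]
contact_force: [2.5, -4.5, 2.3]
gripper_width: 26.3
```

```bash
python3 -c "
from h import *
wing2('30')
s=cv2.imread('pics/s30.png');k=cv2.cvtColor(s,cv2.COLOR_BGR2HSV)
print([(r,k[r,340:372:2,2].tolist()) for r in range(196,214,3)])"
```

```text
t 31.78 pos [535.   43.2 116.9] to go tool [ 1.9 -0.   2.5] zyaw 161.4 F [ 2.5 -4.5  2.3] w 26.3 q [ 0.4  0.3 -0.3  0.  -0.9  0.9]
tip in bed [-2.4 -2.4 75.1] F bed [-2.3 -3.4  3.9]
wrist orange [285.4 298.4] [ 255  269   52   58 1531]
orange ends bed [array([  8.6, -16.2]), array([-2.5, 26. ])] line angle 104.81229476818046
[(196, [80, 79, 80, 80, 79, 92, 43, 34, 33, 35, 40, 36, 38, 35, 37, 34]), (199, [80, 80, 80, 80, 72, 88, 39, 34, 34, 35, 47, 37, 38, 37, 35, 36]), (202, [79, 80, 79, 80, 86, 80, 32, 33, 35, 57, 109, 89, 37, 36, 36, 37]), (205, [80, 80, 80, 80, 90, 141, 151, 158, 171, 132, 115, 76, 37, 40, 38, 40]), (208, [80, 79, 80, 80, 83, 148, 169, 170, 172, 114, 117, 45, 38, 39, 39, 40]), (211, [80, 80, 80, 79, 80, 124, 168, 169, 168, 104, 103, 40, 39, 39, 74, 42])]
```

{"name": "drive_tool", "arguments": {"motion": [[0, 0, 0, 5], [0, 0, 0, 5], [0, 0, 0, 5], [0, 0, 0, 5], [0, 0, 0, 5], [0, 0, 0, 5], [0, 0, 0, 0]]}}

```text
clock: 32.47
position: [535.2, 40.7, 118.3]
ee_rot: [0.647, -0.292, -0.643, -0.289]
contact_force: [2.9, -12.8, 8.8]
gripper_width: 26.1
```

```bash
cat >> h.py <<'E'
def part(n):
    t=arm.get_image('top');save('t'+n,t);b=np.load('bed.npz');O,M=b['O'],b['M']
    def onbed(C,uv,z): o,r=ray(C,uv); return M.T@(o+r*((z-(o-O)@M[:,2])/(r@M[:,2]))-O)
    for nm in('t','s'):
        im=cv2.imread('pics/%s%s.png'%(nm,n))[:,:,::-1];C=cam('top' if nm=='t' else 'scene')
        p=proj(C,O+M@[0,-49,26])[0].astype(int);g=cv2.cvtColor(im,cv2.COLOR_RGB2GRAY)
        k=np.zeros_like(g);cv2.circle(k,tuple(int(v) for v in p),14,1,-1);m=((g<60)*k).astype(np.uint8)
        q,l,st,c=cv2.connectedComponentsWithStats(m);i=1+np.argmax(st[1:,4]);print(nm,'part bore',c[i],st[i][4],onbed(C,c[i],26))
E
python3 -c "
from h import *
wing2('31');part('31')
import shutil;shutil.copy('pics/top0.png','pics/tt.png')
s=cv2.imread('pics/s31.png');k=cv2.cvtColor(s,cv2.COLOR_BGR2HSV)
print([(r,k[r,340:372:2,2].tolist()) for r in range(196,214,3)])"
```

```text
t 32.47 pos [535.2  40.7 118.3] to go tool [ 3.3 -0.3  4.1] zyaw 131.5 F [  2.9 -12.8   8.8] w 26.1 q [ 0.4  0.3 -0.3  0.  -0.9  0.3]
tip in bed [-3.7 -3.1 77.5] F bed [-6.  -5.5 13.6]
wrist orange [286.1 298.3] [ 255  269   53   61 1754]
orange ends bed [array([  0.9, -12.4]), array([ 9.7, 24.5])] line angle 76.59523584855931
t part bore [194.7 226.8] 93 [ -5.1 -49.3  26. ]
s part bore [345.3 237.9] 18 [ -8.3 -45.   26. ]
[(196, [80, 79, 79, 79, 80, 79, 67, 38, 36, 36, 38, 38, 38, 37, 37, 39]), (199, [79, 80, 80, 80, 80, 79, 61, 55, 41, 40, 49, 49, 49, 41, 39, 41]), (202, [80, 80, 79, 80, 80, 78, 47, 98, 74, 38, 37, 41, 72, 70, 120, 72]), (205, [80, 80, 80, 81, 118, 149, 168, 121, 56, 39, 39, 57, 143, 161, 160, 111]), (208, [80, 80, 79, 79, 103, 149, 144, 113, 44, 40, 39, 85, 152, 160, 161, 127]), (211, [79, 79, 79, 80, 87, 147, 144, 104, 42, 37, 41, 108, 159, 161, 161, 151])]
```

{"name": "drive_tool", "arguments": {"motion": [[-1, 0, -3, 0], [0, 0, 0, 5], [0, 0, 0, 5], [0, 0, 0, 5], [0, 0, 0, 5], [0, 0, 0, 0]], "grip": 24}}

```text
clock: 33.12
position: [535.1, 37.9, 119.6]
ee_rot: [0.586, -0.4, -0.583, -0.396]
contact_force: [-3.1, -13.1, 13.6]
gripper_width: 24.2
```

```bash
python3 -c "
from h import *
wing2('32');part('32');print(arm.read_state()['wrist_torque'])"
```

```text
t 33.12 pos [535.1  37.9 119.6] to go tool [4.6 0.  6.5] zyaw 111.5 F [ -3.1 -13.1  13.6] w 24.2 q [ 0.4  0.3 -0.3  0.  -0.9 -0. ]
tip in bed [-5.4 -3.6 80. ] F bed [-4.8  0.3 18.5]
wrist orange [286.1 298. ] [ 257  267   49   65 1710]
orange ends bed [array([ -3.2, -10.1]), array([15.6, 20.4])] line angle 58.256715009126616
t part bore [192.4 223.9] 77 [  0.6 -53.9  26. ]
s part bore [345.7 238. ] 13 [ -6.9 -44.9  26. ]
[-3.6  1.   0.5]
```

{"name": "drive_tool", "arguments": {"motion": [[1, 0, -1, 4], [1, 0, 0, 4], [0, 0, 0, 4], [0, 0, 0, 4], [0, 0, 0, 0]]}}

```text
clock: 33.68
position: [534.2, 36.8, 117.9]
ee_rot: [0.524, -0.478, -0.523, -0.473]
contact_force: [-5.5, -12.6, 16.8]
gripper_width: 24.3
```

```bash
python3 -c "
from h import *
wing2('33');part('33')"
```

```text
t 33.68 pos [534.2  36.8 117.9] to go tool [2.8 0.8 7.4] zyaw 95.5 F [ -5.5 -12.6  16.8] w 24.3 q [ 0.4  0.3 -0.3  0.  -0.9 -0.3]
tip in bed [-7.5 -3.  79.2] F bed [-3.3  2.8 21.3]
wrist orange [287.5 299.9] [ 262  268   45   67 1655]
orange ends bed [array([-5.2, -6.1]), array([19.6, 16.3])] line angle 42.133285869920385
t part bore [197.5 226.4] 60 [-10.4 -51.2  26. ]
s part bore [345.7 238.1] 14 [ -6.4 -45.3  26. ]
```

The wing reads about −138° (2.4 rad), so the key is at about 2.3 rad. Next: unload the jaws, lift off, and check.

{"name": "drive_tool", "arguments": {"motion": [[0, 0, 0, -5], [0, 0, 0, -5], [0, 0, 0, -5], [0, 0, 0, 0], [-8, 0, 0, 0], [-12, 0, 0, 0], [-20, 0, 0, 0], [-20, 0, 0, 0], [-15, 0, 0, 0], [0, 0, 0, 0]]}}

```text
clock: 34.67
position: [538.8, 42.1, 193.7]
ee_rot: [0.583, -0.401, -0.578, -0.406]
contact_force: [0.3, 0.4, 0.2]
gripper_width: 24.1
```

{"name": "drive_tool", "arguments": {"motion": [[-5, 0, -30, 0], [0, 0, -30, 0], [0, 0, -30, 0], [0, 0, 0, 0], [0, 0, 0, 0]]}}

```text
clock: 35.08
position: [567.4, -44.3, 193.5]
ee_rot: [-0.58, 0.405, 0.58, 0.405]
contact_force: [-0.5, 1.1, -0.0]
gripper_width: 24.3
```

Run:
```python
from h import *
wing2('34');part('34');print(arm.read_state()['contact_force'])
b=np.load('bed.npz');O,M=b['O'],b['M'];S=cam('scene')
f=lambda n:cv2.cvtColor(cv2.imread('pics/%s.png'%n),cv2.COLOR_BGR2GRAY).astype(np.float32)
for box in((318,240,350,262),(335,232,368,256)):
    x,y,X,Y=box
    for n in('s8','s14','s27','s34'): print(box,n,cv2.phaseCorrelate(f('scene0')[y:Y,x:X],f(n)[y:Y,x:X],cv2.createHanningWindow((X-x,Y-y),cv2.CV_32F)))
print('px per mm bed -y',proj(S,O+M@[0,-74.5,20])[0]-proj(S,O+M@[0,-73.5,20])[0])
def blue(n):
    h=cv2.cvtColor(cv2.imread('pics/%s.png'%n),cv2.COLOR_BGR2HSV);m=cv2.inRange(h,(100,120,60),(125,255,255));m[:180]=0;m[300:]=0;m[:,:300]=0;mm=cv2.moments(m,True);return mm['m10']/mm['m00'],mm['m01']/mm['m00'],mm['m00']
for n in('scene0','s14','s27','s34'): print(n,blue(n))
S2=cv2.imread('pics/s34.png');k=cv2.cvtColor(S2,cv2.COLOR_BGR2HSV)
m=cv2.inRange(k,(3,140,50),(24,255,255));m[:180]=0;m[232:]=0;m[:,:335]=0;m[:,390:]=0;p=np.argwhere(m);print('scene orange',p.mean(0)[::-1],p.min(0),p.max(0))
for th in(-125,-132,-138,-144):
    c,s=np.cos(np.radians(th)),np.sin(np.radians(th));print(th,'white end top',proj(S,O+M@[23*c,23*s,90])[0],'orange end top',proj(S,O+M@[-23*c,-23*s,90])[0])
```

```text
t 35.08 pos [567.4 -44.3 193.5] to go tool [78.6  2.1 94.8] zyaw 110.2 F [-0.5  1.1 -0. ] w 24.3 q [ 0.2  0.3 -0.1 -0.  -1.1  0.1]
tip in bed [-32.3 -52.4 180.8] F bed [ 0.8  0.7 -0.5]
wrist orange [286.5 325.8] [269 305  34  41 745]
orange ends bed [array([-10.5, -12.6]), array([10.9, 15.8])] line angle 53.051597183628594Traceback (most recent call last):
  File "<stdin>", line 2, in <module>
  File "h.py", line 75, in part
    q,l,st,c=cv2.connectedComponentsWithStats(m);i=1+np.argmax(st[1:,4]);print(nm,'part bore',c[i],st[i][4],onbed(C,c[i],26))
                                                     ~~~~~~~~~^^^^^^^^^^
    return _wrapfunc(a, 'argmax', axis=axis, out=out, **kwds)
    return bound(*args, **kwds)
ValueError: attempt to get argmax of an empty sequence
```

Run:
```python
from h import *
np.set_printoptions(precision=2,suppress=True)
b=np.load('bed.npz');O,M=b['O'],b['M'];S=cam('scene')
def blue(n):
    h=cv2.cvtColor(cv2.imread('pics/%s.png'%n),cv2.COLOR_BGR2HSV);m=cv2.inRange(h,(100,120,60),(125,255,255));m[:225]=0;m[275:]=0;m[:,:310]=0;m[:,370:]=0;mm=cv2.moments(m,True);return mm['m10']/mm['m00'],mm['m01']/mm['m00'],mm['m00']
for n in('scene0','s14','s27','s31','s32','s33','s34'): print(n,blue(n))
f=lambda n:cv2.cvtColor(cv2.imread('pics/%s.png'%n),cv2.COLOR_BGR2GRAY)
for n in('s27','s31','s32','s33','s34'):
    T=f('scene0')[236:252,322:346]; r=cv2.matchTemplate(cv2.resize(f(n)[228:260,314:356],None,fx=8,fy=8,interpolation=cv2.INTER_CUBIC),cv2.resize(T,None,fx=8,fy=8,interpolation=cv2.INTER_CUBIC),cv2.TM_CCOEFF_NORMED);_,v,_,l=cv2.minMaxLoc(r);print(n,'stop/part shift px',l[0]/8-8,l[1]/8-8,v)
print('px per mm bed -y',proj(S,O+M@[0,-74.5,20])[0]-proj(S,O+M@[0,-73.5,20])[0])
k=cv2.cvtColor(cv2.imread('pics/s34.png'),cv2.COLOR_BGR2HSV)
m=cv2.inRange(k,(3,140,50),(24,255,255));m[:190]=0;m[226:]=0;m[:,:335]=0;m[:,390:]=0;p=np.argwhere(m);print('scene orange',p.mean(0)[::-1],p.min(0),p.max(0),len(p))
for th in(-115,-125,-135,-145):
    c,s=np.cos(np.radians(th)),np.sin(np.radians(th));print(th,'white end top',proj(S,O+M@[23*c,23*s,90])[0],'orange end top',proj(S,O+M@[-23*c,-23*s,90])[0])
for r in range(200,216,2): print(r,k[r,340:376:2,:].tolist()if 0 else k[r,340:376,2].tolist())
a=cv2.imread('pics/w34.png');h=cv2.cvtColor(a,cv2.COLOR_BGR2HSV)
C=cam('wrist')
for nm,P in(('nose home wing mid',[0,0,90]),('part',[0,-49.8,26]),('stop face',[0,-73.5,20])): print(nm,proj(C,O+M@P)[0])
g=cv2.cvtColor(a,cv2.COLOR_BGR2GRAY); p=proj(C,O+M@[0,-49.8,26])[0].astype(int)
```

```text
scene0 (340.9861111111111, 248.36111111111111, 72.0)
s14 (340.50666666666666, 248.2, 75.0)
s27 (340.5733333333333, 248.21333333333334, 75.0)
s31 (340.3835616438356, 248.1917808219178, 73.0)
s32 (340.18840579710144, 248.33333333333334, 69.0)
s33 (340.1029411764706, 248.3235294117647, 68.0)
s34 (341.1166666666667, 248.78333333333333, 60.0)
s27 stop/part shift px -0.125 0.125 0.8321992754936218
s31 stop/part shift px -0.875 0.5 0.7684974074363708
s32 stop/part shift px -0.75 0.5 0.735836923122406
s33 stop/part shift px -0.75 0.5 0.8099026679992676
s34 stop/part shift px -1.625 0.875 0.7249825596809387
px per mm bed -y [-0.37  0.16]
scene orange [360.14 209.  ] [201 351] [217 369] 225
-115 white end top [347.01 206.68] orange end top [367.24 201.35]
-125 white end top [346.74 206.38] orange end top [367.61 201.63]
-135 white end top [346.77 206.01] orange end top [367.67 201.98]
-145 white end top [347.12 205.59] orange end top [367.4 202.4]
200 [82, 82, 82, 81, 80, 63, 45, 42, 42, 42, 42, 42, 42, 41, 42, 42, 42, 42, 42, 42, 43, 45, 49, 56, 65, 59, 46, 42, 43, 42, 42, 42, 43, 42, 42, 43]
[... 562 characters left out ...]
, 171, 171, 171, 172, 171, 170, 171, 171, 171, 171, 171, 171, 166, 136, 82, 44, 43, 42, 42, 42, 41, 42]
210 [42, 42, 42, 42, 46, 82, 155, 190, 194, 194, 192, 186, 176, 172, 171, 171, 171, 171, 170, 171, 171, 171, 171, 170, 170, 170, 170, 163, 123, 62, 42, 42, 42, 42, 43, 47]
212 [42, 42, 42, 42, 42, 53, 110, 168, 192, 195, 194, 191, 183, 174, 170, 170, 170, 170, 170, 169, 170, 170, 170, 169, 169, 170, 169, 167, 145, 96, 49, 42, 42, 43, 45, 67]
214 [42, 41, 42, 42, 43, 43, 70, 147, 188, 194, 195, 193, 187, 177, 170, 170, 170, 170, 170, 170, 169, 170, 170, 169, 170, 169, 167, 160, 142, 97, 49, 41, 41, 45, 64, 79]
nose home wing mid [285.28 324.65]
part [226.2  287.94]
stop face [205.42 276.46]
```

The knob is home: its white end is at (346,205.5) and its orange end at (366,202), matching the home prediction. I'll move the arm clear so the stop and part can be compared with the start pictures under the same light.

{"name": "drive_tool", "arguments": {"motion": [[-5, 25, 0, 0], [-5, 25, 0, 0], [-5, 25, 0, 0], [-5, 25, 0, 0], [-5, 25, 0, 0], [-5, 25, 0, 0], [0, 25, 0, 0], [0, 25, 0, 0], [0, 0, 0, 0], [0, 0, 0, 0]]}}

```text
clock: 36.07
position: [379.0, -112.8, 225.0]
ee_rot: [0.581, -0.403, -0.58, -0.404]
contact_force: [0.1, 0.2, -0.3]
gripper_width: 24.1
```

Run:
```python
from h import *
np.set_printoptions(precision=2,suppress=True)
b=np.load('bed.npz');O,M=b['O'],b['M'];togo([0,0,0])
save('s35',arm.get_image('scene'));save('t35',arm.get_image('top'))
def sh(a,c,box,pad=5,k=8):
    f=lambda n:cv2.cvtColor(cv2.imread('pics/%s.png'%n),cv2.COLOR_BGR2GRAY)
    x,y,X,Y=box;R_=lambda i:cv2.resize(i,None,fx=k,fy=k,interpolation=cv2.INTER_CUBIC)
    r=cv2.matchTemplate(R_(f(c)[y-pad:Y+pad,x-pad:X+pad]),R_(f(a)[y:Y,x:X]),cv2.TM_CCOEFF_NORMED);_,v,_,l=cv2.minMaxLoc(r);return np.array([l[0]/k-pad,l[1]/k-pad,v])
for nm,C,a,c,bx in(('scene',cam('scene'),'scene0','s35',dict(bore=(338,234,356,244),fixed=(290,255,345,300),stop=(322,246,350,260))),('top',cam('top'),'top0','t35',dict(bore=(180,218,206,240),stop=(174,205,213,214),fixed=(130,255,150,300),hyg=(298,198,354,226),sph=(376,248,416,282),bottle=(384,142,418,174)))):
    print(nm,'px/mm -y',proj(C,O+M@[0,-51,26])[0]-proj(C,O+M@[0,-50,26])[0],{k:sh(a,c,v) for k,v in bx.items()})
# blue extents in top along bed y
for n in('top0','t35'):
    im=cv2.imread('pics/%s.png'%n);h=cv2.cvtColor(im,cv2.COLOR_BGR2HSV);m=cv2.inRange(h,(100,120,60),(125,255,255));m[:,:165]=0;m[:,225:]=0;m[:195]=0;m[225:]=0
    w=cv2.moments(m,True);print(n,'blue',w['m00'],w['m10']/w['m00'],w['m01']/w['m00'])
    for x in(184,192,200): print(x,im[203:222,x].astype(int)[:,0].tolist(),im[203:222,x].astype(int)[:,2].tolist())
```

```text
t 36.07 pos [ 379.  -112.8  225. ] to go tool [224.2 316.3 238.1] zyaw 110.4 F [ 0.1  0.2 -0.3] w 24.1 q [ 0.13 -0.04 -0.47 -0.   -1.14  0.23]
scene px/mm -y [-0.36  0.15] {'bore': array([-1.38,  0.5 ,  0.99]), 'fixed': array([0., 0., 1.]), 'stop': array([-0.25,  0.  ,  0.95])}
top px/mm -y [ 0.1  -0.52] {'bore': array([ 0.5 , -1.75,  0.99]), 'stop': array([ 0.38, -1.  ,  0.67]), 'fixed': array([0., 0., 1.]), 'hyg': array([0., 0., 1.]), 'sph': array([0., 0., 1.]), 'bottle': array([0., 0., 1.])}
top0 blue 190.0 193.2578947368421 211.46315789473684
184 [110, 116, 134, 168, 178, 190, 186, 184, 176, 136, 158, 216, 215, 217, 219, 219, 217, 216, 215] [107, 113, 135, 167, 145, 62, 60, 56, 55, 65, 160, 221, 220, 222, 224, 223, 221, 221, 221]
192 [86, 110, 108, 106, 105, 113, 144, 186, 183, 184, 173, 122, 182, 218, 216, 219, 218, 210, 197] [82, 111, 107, 105, 101, 89, 54, 63, 56, 61, 59, 100, 185, 223, 221, 225, 223, 212, 199]
200 [125, 82, 96, 109, 109, 108, 78, 114, 165, 186, 186, 187, 178, 155, 218, 218, 217, 221, 222] [111, 71, 94, 109, 105, 104, 75, 70, 60, 60, 64, 62, 62, 155, 222, 222, 222, 225, 225]
t35 blue 156.0 193.32051282051282 210.3846153846154
184 [105, 106, 128, 158, 165, 179, 175, 173, 177, 206, 207, 202, 186, 194, 209, 206, 206, 207, 208] [103, 106, 130, 147, 69, 59, 54, 57, 143, 211, 211, 207, 190, 198, 215, 211, 211, 212, 212]
192 [81, 104, 102, 101, 86, 119, 179, 176, 175, 168, 176, 211, 207, 210, 210, 205, 192, 141, 26] [79, 105, 102, 98, 84, 52, 57, 58, 54, 68, 156, 216, 212, 215, 214, 209, 196, 145, 24]
200 [117, 76, 89, 102, 103, 98, 74, 126, 178, 179, 178, 176, 179, 210, 210, 213, 214, 212, 206] [104, 68, 86, 102, 100, 97, 68, 56, 54, 58, 58, 102, 177, 215, 215, 218, 217, 216, 210]
```

The part moved about 3.5 mm to the stop and the gap has closed. The stop yielded about 1.3 mm, roughly 14 N at 11 N/mm. The bystanders haven't moved and the arm is clear, so I'm handing in.

```bash
python3 -c "
from bench import arm
print(arm.job_done())"
```

```text
the job is handed in; nothing more can be done
None
```

The knob is on the shaft and home, the part is clamped against the blue stop, and the job was handed in at about 36 s. No verdict was reported.

**What I did:** I gripped the wing and tipped the knob 30° in the jaws, using the shaft nose as a pivot. It then rode on the key until I pressed on the hub shoulder while turning, and it dropped at about −22°. I turned it clockwise in loose jaws until the wing read about −127° after release (about −138° under load). That puts the key at roughly 2.2–2.3 rad. Then I let go and moved the arm clear.

**Last checks:**
- **Knob:** hub and wing edges matched the home position to about 1 px in the scene camera.
- **Part:** it moved about 3.5 mm to the stop with no sideways shift, and the gap closed. I did not measure separately that it lies flat and square; the pictures showed no sign otherwise.
- **Clamping:** the stop moved back about 1.3 mm, roughly 14 N.
- **Bystanders:** hygrometer, sphere and bottle showed zero shift in the top view.
- **Arm:** it reads no contact force.

**What failed or disagreed:**
- The first grasp missed because the real fingertips are about 27 mm short of the stated TCP. I confirmed this by touching the wing top and allowed for it afterwards.
- The first loose-jaw sweeps passed the key without the knob dropping.
- Pressing it home jammed once, at 38 N, because I pushed too far downslope.
- The wing angle is good to only about 5°, and the key angles from the scene and wrist cameras differed by about 8°.

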